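# Get the doming block out from behind the bench containers

### The arm

A 6-joint arm with a two-finger parallel gripper is mounted at the origin on the work surface. World frame = base frame: x ahead of the robot, y to its left, z up, the work surface at z = 0. Lengths are in m, angles in rad, forces in N, time in s.
With the tool pointing down it reaches from about 0.275 to 0.875 m from the base axis. Payload 12.5 kg.
Tool frame: the origin (TCP) lies at the very end of the fingers, on their centre line; the grasp point (between the pads) lies 19 mm behind it; z points along the fingers, y is the direction in which the jaws open and shut (so a half turn about z gives the same grasp; the last joint's range is limited). The gripper opens to 85 mm and grips with 20 to 120 N. Pads are 22 mm wide; open, the fingers measure 114 mm over their backs; the gripper's body (76 mm by 85 mm) begins 54 mm behind the grasp point. The pads swing forward as they close: fully open they stand 13 mm farther back than shut.
Start: joints at [1.259, 0.351, 1.652, -0, 1.139, -0.085], TCP at [0.124, 0.536, 0.231] pointing down, gripper open.
Joint ranges: [-2.75, 2.75], [-0.79, 2.1], [0.01, 2.65], [-1.57, 4.71], [0.07, 3.14], [-2.87, 2.87]. Speed limits (rad/s): [2.22, 2.22, 2.79, 3.14, 3.14, 3.14].

### API

Orientations are given as a 3x3 rotation matrix whose columns are the frame's x, y, z axes.
In Python, from plant import readout, imaging, workorder gives the robot as it stands. The module is installed in compiled form; this text tells all that it offers.
- The arm moves only by the shell command python3 -m pendant 'ROWS' [OPENING] [FORCE]. ROWS is JSON, a list of rows, each a list of 4 numbers: the shift along the tool's x, y, z in units of 40 mm (1.0 is 40 mm), then the turn about the tool's z in units of 6 degrees (1.0 is 6 degrees). In form: [[dx, dy, dz, twist], ...]. A call has 1 to 12 rows; each row shifts and turns the pose as measured when the row begins, along the tool's axes as they then stand; what a row does not reach is not made up. A row lasts 1/12 s, in which the tool goes at most 41.7 mm and 7.16 degrees, less where a joint would pass 70% of its speed; a pose out of reach is approached as far as the arm can. A call is refused whole if a number of a shift passes 1 or a number of a turn 1, either way. A call with a gripper value outside its range is refused whole. OPENING is the finger opening in mm, from 0 to 85.4, set as the call begins (- or left out, the last holds). The fingers move at their own pace and stop on an object; FORCE is the grip in N (left out, the last holds). Time passes only in rows, so rows that do not move let the fingers close. It gives the time, the measured TCP pose, the force and the opening at its end, in the units of the state.
- readout.observe(): the state, without advancing time (a new reading comes with each control period).
- imaging.read_camera(name): name is "side" or "top"; returns the picture (480x640x3 uint8, red, green, blue); there is no depth.
- imaging.calibration(name): a dict with "intrinsics" (3x3 intrinsics, pixels), "k1" (the pictures are not rectified: a ray, as slopes to the right and down, at radius r is drawn at 1 + k1 r^2 times it, then the intrinsics apply), "pose" (4x4, takes a point from camera to world coordinates). Camera axes: x right, y up, looking along -z (the intrinsics and any distortion apply to the point x, -y, -z); pixel columns grow to the right and rows downward; lengths in m; the calibration is good to about 2 mm. A picture is of the moment at which its call begins. calibration takes no time and is no camera call.
- workorder.close_job(): hands the job in, once; it reports no verdict.
The state is a dict: "t": time; "joints": joint angles; "joint_vel": joint speeds; "joint_torque": joint torques, N m; "position": TCP position; "ee_rot": TCP orientation; "ft_force": force on the tool from outside, world axes, zero at the start; "moment": the same for the moment, N m; "width": finger opening in m.
Only numpy, scipy, OpenCV 4.12 (cv2) and the standard library are available. Lean on these libraries where they do the work, as an engineer would, in place of code of your own. Each camera call takes 0.05 s, during which the arm holds its last target. There are 200 camera calls.

### The job

Get the steel doming block out of the wooden tray: first clear the three tall things crowding it (bottle, jar and bur stand) onto the cork mat, then set the block on the middle of the black rubber pad, and only then stand the three back in the tray, each on the very spot where it stood at the start. Keep everything upright, set it down without dropping it, and leave the little round tin and the wax block in the tray where they are.

Things in the scene. Friction and masses are not known exactly. Their poses are not given: they have to be found in the camera images.
- bottle: Brown glass bottle with a paper label and a narrow black cap, standing in the tray at the start. Round: body 52 mm in diameter from the base up to 64 mm, then a sloping shoulder to a 24 mm neck, cap 29 mm in diameter; 97 mm tall in all. About 0.2 kg. Origin: centre of its underside; z up its axis. Grip it on the body, 45 to 55 mm above its base.
- jar: White plastic jar with a wide black ribbed screw lid, standing in the tray at the start. Round: body 52 mm in diameter up to 63 mm, lid 45 mm in diameter from 66 to 84 mm; 84 mm tall. About 0.2 kg. Origin: centre of its underside; z up its axis. Grip it on the body, 45 to 52 mm above its base.
- bur_stand: Bur stand, standing in the tray at the start: a plain round block of light wood, 48 mm in diameter and 66 mm high, with small steel burs standing in its top up to 90 mm. About 0.16 kg. Origin: centre of its underside; z up its axis. Grip it on the wood, 45 to 52 mm above its base.
- doming_block: Steel doming block: a 42 mm cube with round hollows in its faces, about 0.5 kg. It stands in the middle of the far (+x) row of the tray, with one of the tall things close on its left, one on its right and one in front, on the robot's side (centres about 60 mm away, gaps of 11 to 18 mm). Origin: centre of its underside; x and y square to its sides, z up.
- tray: Fixed open tray of light wood, 146 mm along its x, 206 mm along its y, turned up to 0.3 rad; rim 24 mm high, 8 mm thick; no dividers; floor 6 mm above the bench. Origin: centre of its underside. In its frame the three tall things stand, in any order, near (30, 60), (30, -60) and (-30, 0) mm, the block near (30, 0), tin and wax block, in either order, near (-32, 64) and (-32, -64).
- mat: Cork mat, the side area: 260 mm along its x, 120 mm along its y, 5 mm thick, fixed flat on the bench to the left or right of the tray. Origin: centre of its underside, on the bench; its top is 5 mm higher.
- pad: Black rubber bench pad, 110 mm square and 22 mm high, fixed on the bench on the other side of the tray from the mat. Origin: centre of its underside, on the bench; its top is 22 mm higher.
- tin: Low round metal tin with a lid, 47 mm in diameter and 22 mm high, loose in a front corner of the tray; to be left alone. Origin: centre of its underside.
- wax_block: Dark green block of carving wax, 40 x 32 x 22 mm high, loose in the other front corner of the tray; to be left alone. Origin: centre of its underside.

How it is judged:
By the outcome, as a careful person would: the job done as asked, in the order asked, and still so for the second after the job is handed in, with the robot touching nothing.
It also fails if it takes over 128 s, if anything falls off the work surface, if the arm or the gripper's body presses on something with over 40 N, if the wrist force passes 120 N, or if a joint passes its speed limit or range.

## Working session

There is one attempt and no reset: what is moved stays moved. The work goes in short steps, Python scripts to look and compute and a shell command to move; the robot and the scene stay as the last step left them, time stands still between calls to the robot, and variables do not carry over. Pictures are saved under pics/ and viewed, about 12 in all and at most 16, crops included, and the job is handed in when it is done.

```bash
mkdir -p pics; ls; python3 - <<'E'
from plant import readout, imaging
import cv2, numpy as np
np.set_printoptions(precision=4,suppress=True)
print(readout.observe())
for n in("side","top"):
    im=imaging.read_camera(n); cv2.imwrite(f"pics/{n}0.png",im[:,:,::-1]); print(imaging.calibration(n))
E
```

```text
pics
{'t': 0.0, 'joints': array([ 1.2594,  0.3513,  1.6524,  0.    ,  1.1391, -0.0847]), 'joint_vel': array([-0.0001, -0.0017, -0.0004,  0.0013, -0.0008,  0.0008]), 'joint_torque': array([  0.0005, -50.6088, -29.1415,  -0.0001,   0.0045,   0.    ]), 'position': array([0.1235, 0.5356, 0.2307]), 'ee_rot': array([[-0.9744,  0.2248, -0.0004],
       [ 0.2248,  0.9744, -0.0011],
       [ 0.0001, -0.0012, -1.    ]]), 'ft_force': array([-0.8228, -0.2806,  0.0227]), 'moment': array([ 0.0207,  0.0172, -0.008 ]), 'width': 0.08556159421859438}
{'intrinsics': array([[560.4286,   0.    , 322.0328],
       [  0.    , 560.4286, 230.2155],
       [  0.    ,   0.    ,   1.    ]]), 'k1': -0.06815112283388995, 'pose': array([[-0.9864,  0.1111, -0.121 ,  0.428 ],
       [-0.1643, -0.6825,  0.7122,  0.7574],
       [-0.0035,  0.7224,  0.6915,  0.7458],
       [ 0.    ,  0.    ,  0.    ,  1.    ]])}
{'intrinsics': array([[443.0441,   0.    , 325.5211],
       [  0.    , 443.0441, 232.5215],
       [  0.    ,   0.    ,   1.    ]]), 'k1': -0.0496253975002279, 'pose': array([[ 0.0056,  0.9898, -0.1426,  0.462 ],
       [-0.9996,  0.0097,  0.0281,  0.0238],
       [ 0.0291,  0.1424,  0.9894,  0.7646],
       [ 0.    ,  0.    ,  0.    ,  1.    ]])}
```

View pics/side0.png

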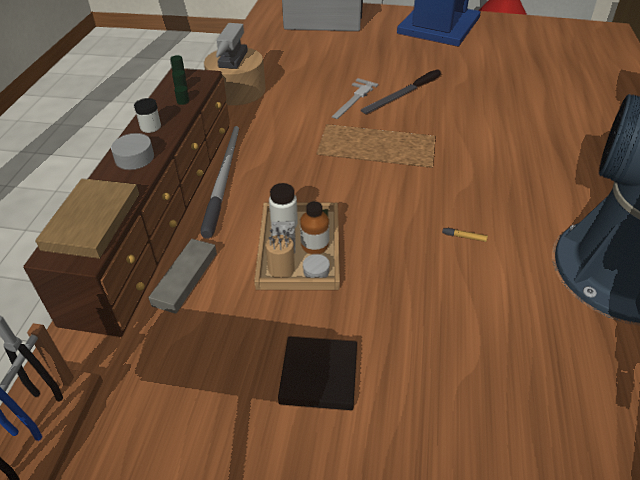

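View pics/top0.png

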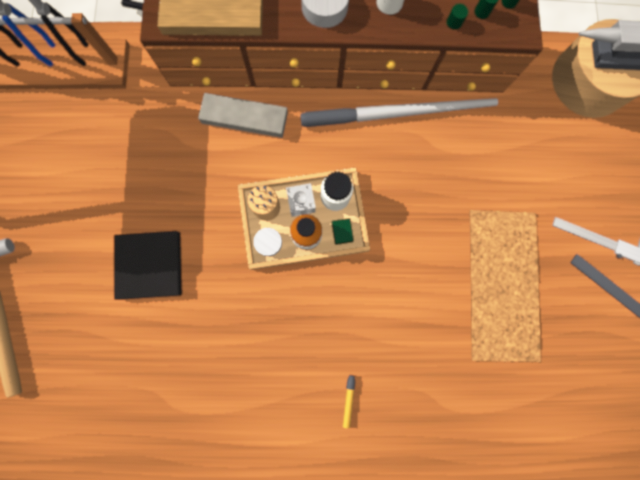

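The side view shows the tray at about (300,245), the pad at (318,373) and the mat at (378,146). In the top view, bottle (305,229), jar (338,188), bur stand (262,200), block (301,197), tin (267,241) and wax (343,231); pad (148,265), mat (505,286). I'll enlarge the tray in both views to measure it.

```bash
cat > h.py <<'E'
import numpy as np, cv2
from plant import readout, imaging
np.set_printoptions(precision=4,suppress=True)
C={n:imaging.calibration(n) for n in("side","top")}
def proj(n,p):
    c=C[n];T=np.linalg.inv(c["pose"]);q=np.atleast_2d(p)@T[:3,:3].T+T[:3,3]
    s=np.c_[q[:,0],-q[:,1]]/-q[:,2:];s=s*(1+c["k1"]*(s**2).sum(1,keepdims=True))
    K=c["intrinsics"];return s*[K[0,0],K[1,1]]+K[:2,2]
def ray(n,px):
    c=C[n];u=cv2.undistortPoints(np.array(px,float).reshape(-1,1,2),c["intrinsics"],np.array([c["k1"],0,0,0]))[:,0]
    d=np.c_[u[:,0],-u[:,1],-np.ones(len(u))]@c["pose"][:3,:3].T
    return c["pose"][:3,3],d
def plane(n,px,z):
    o,d=ray(n,px);return o+d*((z-o[2])/d[:,2:])
def tri(a,b):  # side px, top px
    (o1,d1),(o2,d2)=ray("side",[a]),ray("top",[b]);A=np.c_[d1[0],-d2[0]]
    s=np.linalg.lstsq(A,o2-o1,rcond=None)[0];p,q=o1+s[0]*d1[0],o2+s[1]*d2[0]
    return (p+q)/2,np.linalg.norm(p-q)
def tool(target):  # shift in tool axes, units of 40 mm
    s=readout.observe();return s["ee_rot"].T@(np.array(target)-s["position"])/.04
E
python3 - <<'E'
from h import *
a=cv2.imread("pics/side0.png")[170:300,245:355];b=cv2.imread("pics/top0.png")[160:275,230:380]
f=lambda i,s:cv2.resize(i,None,fx=s,fy=s,interpolation=cv2.INTER_CUBIC)
a=f(a,4.4);cv2.imwrite("pics/c0.png",a[:600]);cv2.imwrite("pics/c1.png",f(b,5))
print(plane("top",[(148,265)],.022),plane("side",[(318,373)],.022))
print(plane("top",[(505,286)],.005),plane("side",[(378,146)],.005))
E
```

```text
[[0.5113 0.2992 0.022 ]] [[0.5104 0.3144 0.022 ]]
[[ 0.4805 -0.3105  0.005 ]] [[ 0.4776 -0.2989  0.005 ]]
```

View pics/c0.png

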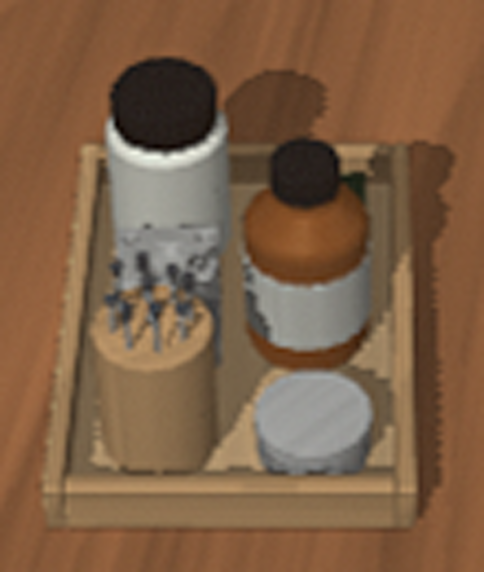

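View pics/c1.png

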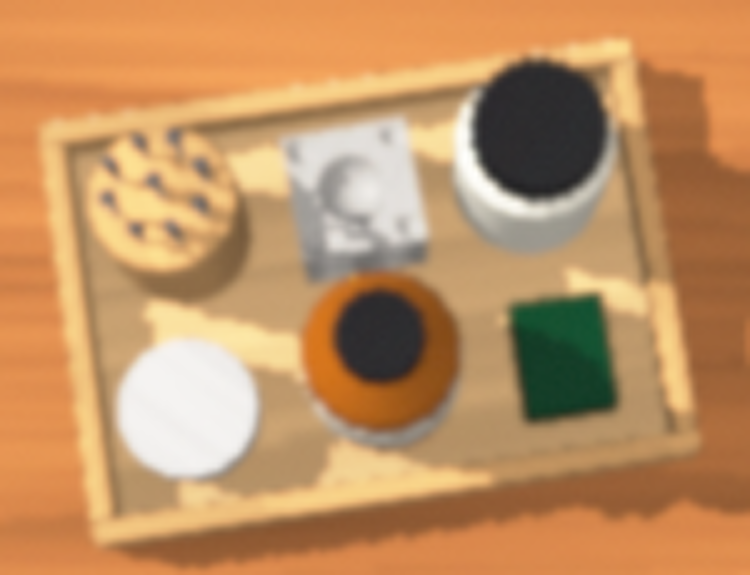

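```bash
python3 - <<'E'
from h import *
S=lambda x,y:(245+(x+.5)/4.4-.5,170+(y+.5)/4.4-.5); T=lambda x,y:(230+(x+.5)/5-.5,160+(y+.5)/5-.5)
R={}
for n,a,b,z in [("jar",(163,93),(541,127),.090),("bottle",(305,163),(380,335),.103),("stand",(154,326),(162,199),.072),("tin",(314,414),(188,408),.028)]:
    p,e=tri(S(*a),T(*b));print(n,p,"gap",round(e,4),"top@z",plane("top",[T(*b)],z)[0],"side@z",plane("side",[S(*a)],z)[0])
    R[n]=plane("top",[T(*b)],z)[0]
t=plane("top",[T(*c) for c in[(42,125),(630,40),(700,447),(97,545)]],.024)
s=plane("side",[S(*c) for c in[(408,147),(412,490),(45,480),(85,147)]],.024)
print(t,t.mean(0));print(s,s.mean(0)) 
for q in(t,):
    dy=(q[0]-q[1])+(q[3]-q[2]);dx=q[0]-q[3]+q[1]-q[2];print("yaw",np.arctan2(-dy[0],dy[1]),np.arctan2(dx[1],dx[0]),np.linalg.norm(dy)/2,np.linalg.norm(dx)/2)
b=plane("top",[T(*c) for c in[(282,140),(405,118),(428,243),(306,263)]],.048);print("block",b,b.mean(0))
print("block side far edge",plane("side",[S(118,228),S(220,228)],.048))
yaw=np.arctan2(dx[1],dx[0]);M=np.array([[np.cos(yaw),np.sin(yaw)],[-np.sin(yaw),np.cos(yaw)]])
for n,p in list(R.items())+[("block",b.mean(0))]: print(n,M@(p-t.mean(0))[:2])
E
```

```text
jar [ 0.6349 -0.0144  0.0856] gap 0.0014 top@z [ 0.6345 -0.0141  0.09  ] side@z [ 0.6328 -0.0091  0.09  ]
bottle [0.5658 0.0352 0.0994] gap 0.0017 top@z [0.5661 0.0352 0.103 ] side@z [0.5641 0.0393 0.103 ]
stand [0.6133 0.1058 0.0702] gap 0.0024 top@z [0.6141 0.1057 0.072 ] side@z [0.6116 0.1077 0.072 ]
tin [0.5518 0.1005 0.0252] gap 0.0022 top@z [0.5525 0.1003 0.028 ] side@z [0.5502 0.1031 0.028 ]
[[ 0.6501  0.153   0.024 ]
 [ 0.6828 -0.0487  0.024 ]
 [ 0.5414 -0.0717  0.024 ]
 [ 0.5068  0.1299  0.024 ]] [0.5953 0.0406 0.024 ]
[[ 0.5374 -0.0669  0.024 ]
 [ 0.5066  0.1328  0.024 ]
 [ 0.6481  0.1509  0.024 ]
 [ 0.6797 -0.0439  0.024 ]] [0.593  0.0432 0.024 ]
yaw 0.16536504221318496 0.1608003402850735 0.20445651559609362 0.14422589926973547
block [[0.6398 0.0694 0.048 ]
 [0.6478 0.0287 0.048 ]
 [0.6056 0.0207 0.048 ]
 [0.5984 0.0607 0.048 ]] [0.6229 0.0449 0.048 ]
block side far edge [[0.6455 0.0307 0.048 ]
 [0.6035 0.0239 0.048 ]]
jar [ 0.03   -0.0604]
bottle [-0.0297 -0.0007]
stand [0.029  0.0612]
tin [-0.0326  0.0658]
block [ 0.0279 -0.0002]
```

```bash
python3 -m pendant '[[-0.4,-0.3,0,0],[-0.68,-0.48,0,0],[-0.68,-0.48,0,0],[-0.68,-0.48,0,0],[-0.68,-0.48,0,0],[-0.68,-0.48,0,0],[-0.68,-0.48,0,0],[-0.68,-0.48,0,0],[-0.68,-0.48,0,0],[-0.68,-0.48,0,0],[-0.68,-0.48,0,0]]' 85; python3 -m pendant '[[-0.68,-0.48,0,0],[-0.68,-0.48,0,0],[-0.68,-0.48,0,0],[-0.68,-0.48,0,0],[-0.68,-0.48,0,0],[-0.68,-0.48,0,0],[-0.68,-0.48,0,0],[-0.68,-0.48,0,0],[0,0,0,-1],[0,0,0,-1],[0,0,0,-1],[0,0,0,-0.7]]'; python3 -c "
from h import *
print(tool((.5651,.0373,.16)),np.degrees(np.arctan2(*readout.observe()['ee_rot'][[1,0],[1,1]])))"
```

```text
t: 1.02
position: [0.363, 0.2629, 0.2282]
ee_rot: [[-0.976, 0.216, -0.003], [0.216, 0.976, -0.004], [0.003, -0.004, -1.0]]
ft_force: [0.0, 1.0, 0.2]
width: 0.0844
t: 2.02
position: [0.5518, 0.0465, 0.2247]
ee_rot: [[-0.985, -0.174, -0.008], [-0.174, 0.985, -0.005], [0.009, -0.003, -1.0]]
ft_force: [0.1, -0.0, 0.7]
width: 0.0849
[-0.3026 -0.2781  1.6156] 100.0489620415826
```

```bash
python3 -m pendant '[[-0.15,-0.14,0.3,0],[-0.15,-0.14,0.6,0],[0,0,0.6,0],[0,0,0.2,0],[0,0,0,0],[0,0,0,0]]' >/dev/null; python3 - <<'E'
from h import *
print(tool((.5651,.0373,.036)),readout.observe()['position'])
a=imaging.read_camera("side")[130:300,220:390,::-1];cv2.imwrite("pics/s1.png",cv2.resize(a,None,fx=3.5,fy=3.5,interpolation=cv2.INTER_CUBIC))
E
```

```text
[-0.0249  0.0286  2.9557] [0.5654 0.0366 0.1542]
```

View pics/s1.png

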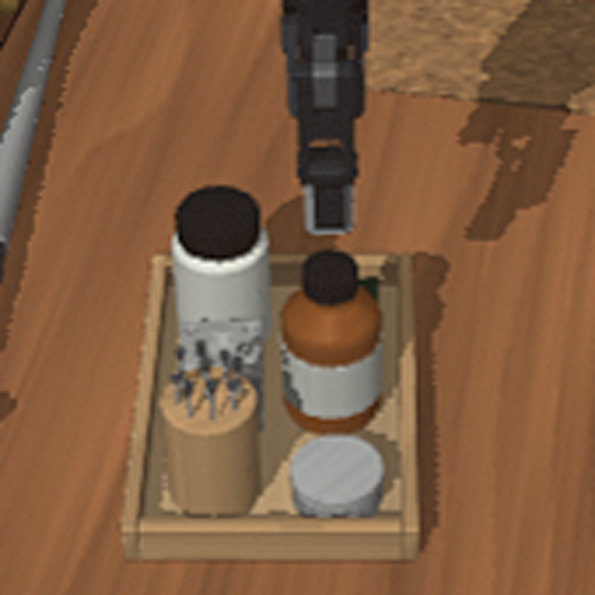

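The finger at (328,205) lines up with the bottle cap at (330,275), so I'm descending on the bottle.

```bash
python3 -m pendant '[[0,0,0.4,0],[0,0,0.5,0],[0,0,0.5,0],[0,0,0.5,0],[0,0,0.5,0],[0,0,0.3,0],[0,0,0.1,0],[0,0,0,0]]' ; python3 -c "
from h import *
print(tool((.5651,.0373,.036)))"
```

```text
t: 3.23
position: [0.5715, 0.0369, 0.0494]
ee_rot: [[-0.983, -0.181, 0.009], [-0.181, 0.983, -0.005], [-0.008, -0.007, -1.0]]
ft_force: [-0.5, 0.1, 1.0]
width: 0.0851
[0.1585 0.0403 0.333 ]
```

```bash
python3 -m pendant '[[0.15,0.04,0.15,0],[0.05,0,0.15,0],[0,0,0.05,0],[0,0,0,0],[0,0,0,0]]' >/dev/null; python3 -c "
from h import *
print(tool((.5651,.0373,.036)))"; python3 -m pendant '[[0,0,0,0],[0,0,0,0],[0,0,0,0],[0,0,0,0],[0,0,0,0],[0,0,0,0],[0,0,0,0],[0,0,0,0],[0,0,0,0],[0,0,0,0]]' 40 40
```

```text
[-0.0127  0.0029  0.0447]
t: 4.48
position: [0.5654, 0.037, 0.039]
ee_rot: [[-0.983, -0.181, 0.016], [-0.181, 0.983, -0.005], [-0.015, -0.008, -1.0]]
ft_force: [-0.2, -0.2, 0.7]
width: 0.0504
```

```bash
python3 -m pendant '[[0,0,-0.2,0],[0,0,-0.4,0],[0,0,-0.5,0],[0,0,-0.5,0],[0,0,-0.5,0],[0,0,-0.5,0],[0,0,-0.4,0],[0,0,-0.2,0],[0,0,0,0],[0,0,0,0]]'; python3 -c "
from h import *
print(tool((.479,-.305,.155)))"
```

```text
t: 5.32
position: [0.5609, 0.0377, 0.1738]
ee_rot: [[-0.983, -0.181, 0.01], [-0.181, 0.983, -0.005], [-0.009, -0.007, -1.0]]
ft_force: [-1.0, -1.0, -3.5]
width: 0.0506
[ 3.5716 -8.0507  0.4934]
```

```bash
python3 -m pendant '[[0.1,-0.2,0,0],[0.2,-0.45,0,0],[0.25,-0.55,0,0],[0.25,-0.55,0,0],[0.25,-0.55,0,0],[0.25,-0.55,0,0],[0.25,-0.55,0,0],[0.25,-0.55,0,0],[0.25,-0.55,0,0],[0.25,-0.55,0,0],[0.25,-0.55,0,0],[0.25,-0.55,0,0]]' >/dev/null;  python3 -m pendant '[[0.25,-0.55,0,0],[0.25,-0.55,0,0],[0.25,-0.5,0,0],[0.15,-0.4,0,0],[0.05,-0.2,0,0],[0,0,0,0],[0,0,0,0],[0,0,0,0]]'; python3 - <<'E'
from h import *
print(tool((.479,-.305,.038)))
for n,(r,c) in {"side":(80,240),"top":(180,410)}.items():
    a=imaging.read_camera(n)[r:r+200,c:c+220,::-1];cv2.imwrite(f"pics/m_{n}.png",a)
cv2.imwrite("pics/m.png",cv2.resize(np.hstack([cv2.imread("pics/m_side.png"),cv2.imread("pics/m_top.png")]),None,fx=1.8,fy=1.8))
E
```

```text
t: 6.98
position: [0.4535, -0.3375, 0.1515]
ee_rot: [[-0.983, -0.181, -0.023], [-0.182, 0.983, 0.01], [0.021, 0.014, -1.0]]
ft_force: [0.3, 0.6, -2.8]
width: 0.0505
[-0.8328  0.6436  2.8292]
```

View pics/m.png

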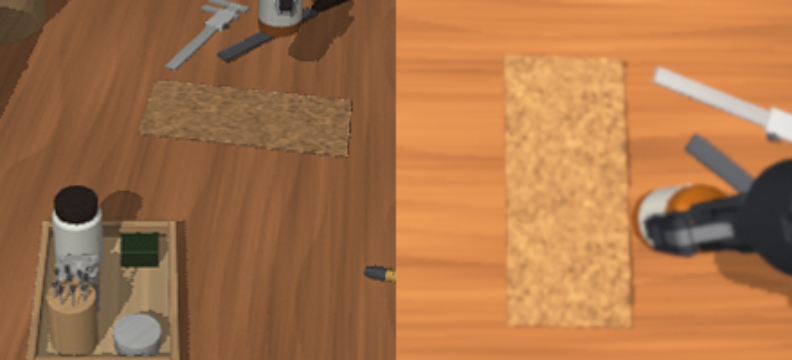

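```bash
python3 - <<'E'
from h import *
t=plane("top",[((x-396)/1.8+410,y/1.8+180) for x,y in[(505,57),(625,60),(631,327),(508,327)]],.005)
s=plane("side",[(x/1.8+240,y/1.8+80) for x,y in[(155,82),(352,99),(348,157),(139,133)]],.005)
print(t,t.mean(0));print(s,s.mean(0))
print(proj("top",readout.observe()["position"]),proj("top",[.4535,-.3375,.22]))
# pad from first pictures: rough corners
print(plane("side",[(288,337),(357,340),(354,402),(281,397)],.022).mean(0),plane("top",[(114,233),(180,231),(182,296),(116,299)],.022).mean(0))
E
```

```text
[[ 0.6113 -0.2546  0.005 ]
 [ 0.6099 -0.3767  0.005 ]
 [ 0.3514 -0.3676  0.005 ]
 [ 0.3527 -0.2477  0.005 ]] [ 0.4813 -0.3117  0.005 ]
[[ 0.6073 -0.3627  0.005 ]
 [ 0.3489 -0.3652  0.005 ]
 [ 0.3516 -0.2396  0.005 ]
 [ 0.6087 -0.2468  0.005 ]] [ 0.4791 -0.3036  0.005 ]
[[568.2905 302.5154]] [[598.8741 303.317 ]]
[0.509 0.305 0.022] [0.5122 0.2994 0.022 ]
```

```bash
python3 -m pendant '[[-0.2,0.15,0,0],[-0.3,0.2,0.2,0],[-0.25,0.2,0.4,0],[-0.05,0.05,0.4,0],[0,0,0.4,0],[0,0,0.4,0],[0,0,0.1,0],[0,0,0,0]]'; python3 -c "
from h import *
print(tool((.480,-.307,.039)))"
```

```text
t: 7.75
position: [0.4863, -0.2977, 0.0749]
ee_rot: [[-0.982, -0.189, -0.018], [-0.189, 0.982, 0.007], [0.016, 0.011, -1.0]]
ft_force: [-0.6, 0.2, -2.9]
width: 0.051
[ 0.1837 -0.2087  0.8977]
```

```bash
python3 -m pendant '[[0.1,-0.12,0.2,0],[0.06,-0.06,0.25,0],[0,0,0.2,0],[0,0,0.1,0],[0,0,0,0],[0,0,0,0]]'; python3 -c "
from h import *
print(tool((.480,-.307,.039)))"
```

```text
t: 8.25
position: [0.4818, -0.3067, 0.0444]
ee_rot: [[-0.982, -0.189, -0.015], [-0.189, 0.982, 0.005], [0.014, 0.008, -1.0]]
ft_force: [0.3, 0.4, -1.5]
width: 0.0513
[0.0441 0.0008 0.1357]
```

```bash
python3 -m pendant '[[0,0,0.05,0],[0,0,0.05,0],[0,0,0.02,0],[0,0,0,0],[0,0,0,0]]'; python3 -c "
from h import *
print(tool((.480,-.307,.039)))"
```

```text
t: 8.67
position: [0.4822, -0.3071, 0.0401]
ee_rot: [[-0.982, -0.189, -0.014], [-0.189, 0.982, 0.004], [0.013, 0.007, -1.0]]
ft_force: [0.1, 0.4, -2.9]
width: 0.0508
[0.0536 0.0125 0.0278]
```

```bash
python3 -m pendant '[[0,0,0.03,0],[0,0,0.03,0],[0,0,0,0],[0,0,0,0]]'
```

```text
t: 9.0
position: [0.4824, -0.3072, 0.0384]
ee_rot: [[-0.982, -0.189, -0.013], [-0.189, 0.982, 0.004], [0.012, 0.006, -1.0]]
ft_force: [-0.0, 0.7, -2.1]
width: 0.051
```

```bash
python3 -m pendant '[[0,0,0.04,0],[0,0,0,0],[0,0,0,0]]';python3 -m pendant '[[0,0,0.03,0],[0,0,0,0],[0,0,0,0]]'
```

```text
t: 9.25
position: [0.4826, -0.3076, 0.0387]
ee_rot: [[-0.982, -0.189, -0.013], [-0.189, 0.982, 0.003], [0.012, 0.006, -1.0]]
ft_force: [-0.1, 0.3, -2.3]
width: 0.0509
t: 9.5
position: [0.4826, -0.3077, 0.0383]
ee_rot: [[-0.982, -0.189, -0.013], [-0.19, 0.982, 0.003], [0.012, 0.005, -1.0]]
ft_force: [-0.5, -0.1, 0.0]
width: 0.0507
```

```bash
python3 -m pendant '[[0,0,0,0],[0,0,0,0],[0,0,0,0],[0,0,0,0],[0,0,-0.3,0],[0,0,-0.5,0],[0,0,-0.6,0],[0,0,-0.7,0],[0,0,-0.7,0],[0,0,-0.4,0],[0,0,0,0]]' 85; python3 -c "
from h import *
print(tool((.6337,-.0116,.15)),readout.observe()['joints'])"
```

```text
t: 10.42
position: [0.4842, -0.3079, 0.1751]
ee_rot: [[-0.982, -0.189, -0.013], [-0.19, 0.982, 0.003], [0.012, 0.005, -1.0]]
ft_force: [-0.3, -0.1, -0.1]
width: 0.0849
[-5.0807  6.5625  0.6024] [-0.6451  0.4617  1.635  -0.0061  1.0571 -2.4035]
```

```bash
python3 -m pendant '[[-0.3,0.4,0,0],[-0.5,0.65,0,0],[-0.55,0.7,0,0],[-0.55,0.7,0,0],[-0.55,0.7,0,0],[-0.55,0.7,0,0],[-0.55,0.7,0,0],[-0.55,0.7,0,0],[-0.4,0.5,0,0],[-0.1,0.2,0,0],[0,0,0,1],[0,0,0,1]]' >/dev/null; python3 -m pendant '[[0,0,0,1],[0,0,0,1],[0,0,0,1],[0,0,0,1],[0,0,0,1],[0,0,0,1],[0,0,0,1],[0,0,0,1],[0,0,0,1],[0,0,0,1],[0,0,0,1],[0,0,0,0]]'; python3 -c "
from h import *
print(tool((.6337,-.0116,.15)),readout.observe()['joints'],np.degrees(np.arctan2(*readout.observe()['ee_rot'][[1,0],[1,1]])))"
```

```text
t: 12.42
position: [0.6172, -0.0326, 0.1693]
ee_rot: [[-0.321, 0.947, -0.023], [0.947, 0.321, 0.0], [0.008, -0.021, -1.0]]
ft_force: [0.8, -0.3, 0.4]
width: 0.0852
[0.3618 0.5707 0.4727] [-0.1271  0.5486  1.5079 -0.0027  1.1076 -0.4529] 18.744525615929682
```

```bash
python3 -m pendant '[[0,0,0,0.9],[0,0,0,0.5],[0.25,0.25,0,0.1],[0.2,0.24,0.3,0],[0,0,0.1,0],[0,0,0,0],[0,0,0,0]]'; python3 -c "
from h import *
print(tool((.6337,-.0116,.036)),np.degrees(np.arctan2(*readout.observe()['ee_rot'][[1,0],[1,1]])))"
```

```text
t: 13.0
position: [0.6306, -0.0144, 0.1514]
ee_rot: [[-0.181, 0.983, -0.026], [0.984, 0.181, 0.0], [0.005, -0.026, -1.0]]
ft_force: [0.3, 0.8, -0.1]
width: 0.0851
[0.0405 0.1618 2.8823] 10.421444217137193
```

```bash
python3 -m pendant '[[0.04,0.16,0.3,0.1],[0,0,0.5,0],[0,0,0.5,0],[0,0,0.5,0],[0,0,0.3,0],[0,0,0.1,0],[0,0,0,0],[0,0,0,0]]'; python3 -c "
from h import *
print(tool((.6337,-.0116,.036)),np.degrees(np.arctan2(*readout.observe()['ee_rot'][[1,0],[1,1]])))"
```

```text
t: 13.67
position: [0.6356, -0.014, 0.0593]
ee_rot: [[-0.17, 0.985, -0.023], [0.985, 0.17, -0.001], [0.003, -0.023, -1.0]]
ft_force: [0.6, -0.2, 1.1]
width: 0.0851
[ 0.0663 -0.0243  0.5822] 9.79967766417092
```

```bash
python3 -m pendant '[[0.06,-0.02,0.2,0],[0,0,0.25,0],[0,0,0.1,0],[0,0,0,0],[0,0,0,0]]'; python3 -c "
from h import *
print(tool((.6337,-.0116,.036)))"; python3 -m pendant '[[0,0,0,0],[0,0,0,0],[0,0,0,0],[0,0,0,0],[0,0,0,0],[0,0,0,0],[0,0,0,0],[0,0,0,0],[0,0,0,0],[0,0,0,0]]' 40 40
```

```text
t: 14.08
position: [0.6354, -0.0117, 0.0379]
ee_rot: [[-0.17, 0.985, -0.018], [0.985, 0.17, -0.001], [0.002, -0.018, -1.0]]
ft_force: [0.9, 0.0, 0.2]
width: 0.0851
[ 0.0093 -0.0409  0.0473]
t: 14.92
position: [0.6358, -0.0118, 0.0388]
ee_rot: [[-0.17, 0.985, -0.017], [0.985, 0.17, -0.001], [0.002, -0.017, -1.0]]
ft_force: [-0.5, 0.0, -1.3]
width: 0.0508
```

```bash
python3 -m pendant '[[0,0,-0.2,0],[0,0,-0.4,0],[0,0,-0.5,0],[0,0,-0.5,0],[0,0,-0.5,0],[0,0,-0.5,0],[0,0,-0.3,0],[0,0,-0.1,0],[0,0,0,0],[0,0,0,0]]'; python3 -c "
from h import *
print(tool((.572,-.309,.15)))"
```

```text
t: 15.75
position: [0.6367, -0.0115, 0.1666]
ee_rot: [[-0.17, 0.985, -0.02], [0.985, 0.17, -0.001], [0.003, -0.02, -1.0]]
ft_force: [-0.3, -0.4, -1.9]
width: 0.0506
[-7.0545 -2.8519  0.4527]
```

```bash
python3 -m pendant '[[-0.2,-0.08,0,0],[-0.4,-0.16,0,0],[-0.55,-0.22,0,0],[-0.55,-0.22,0,0],[-0.55,-0.22,0,0],[-0.55,-0.22,0,0],[-0.55,-0.22,0,0],[-0.55,-0.22,0,0],[-0.55,-0.22,0,0],[-0.55,-0.22,0,0],[-0.55,-0.22,0,0],[-0.5,-0.2,0,0]]' >/dev/null;  python3 -m pendant '[[-0.3,-0.1,0,0],[-0.1,-0.05,0,0],[0,0,0,0],[0,0,0,0]]'; python3 -c "
from h import *
print(tool((.572,-.309,.039)))"
```

```text
t: 17.08
position: [0.5662, -0.2994, 0.1506]
ee_rot: [[-0.17, 0.984, -0.045], [0.985, 0.171, 0.008], [0.016, -0.043, -0.999]]
ft_force: [0.5, 0.5, -2.5]
width: 0.0507
[-0.3052  0.2202  2.7792]
```

```bash
python3 -m pendant '[[-0.2,0.1,0.1,0],[-0.1,0.12,0.3,0],[0,0,0.4,0],[0,0,0.5,0],[0,0,0.4,0],[0,0,0.2,0],[0,0,0.1,0],[0,0,0,0],[0,0,0,0]]'; python3 -c "
from h import *
print(tool((.572,-.309,.039)))"
```

```text
t: 17.83
position: [0.5785, -0.3045, 0.0619]
ee_rot: [[-0.178, 0.983, -0.045], [0.984, 0.178, 0.009], [0.017, -0.042, -0.999]]
ft_force: [-0.2, -0.3, -1.5]
width: 0.0508
[-0.091  -0.1551  0.5777]
```

```bash
python3 -m pendant '[[-0.09,-0.15,0.2,0],[0,0,0.15,0],[0,0,0.1,0],[0,0,0,0],[0,0,0,0]]'; python3 -m pendant '[[0,0,0.04,0],[0,0,0.02,0],[0,0,0,0],[0,0,0,0]]'
```

```text
t: 18.25
position: [0.5731, -0.3103, 0.0447]
ee_rot: [[-0.178, 0.983, -0.041], [0.984, 0.178, 0.007], [0.014, -0.039, -0.999]]
ft_force: [-0.2, 0.7, -1.8]
width: 0.0506
t: 18.58
position: [0.5734, -0.3105, 0.0429]
ee_rot: [[-0.178, 0.983, -0.04], [0.984, 0.178, 0.006], [0.013, -0.038, -0.999]]
ft_force: [-1.0, -0.3, -2.9]
width: 0.0508
```

```bash
python3 -m pendant '[[0,0,0.05,0],[0,0,0.03,0],[0,0,0,0],[0,0,0,0]]'; python3 -m pendant '[[0,0,0.03,0],[0,0,0.02,0],[0,0,0,0],[0,0,0,0]]'; python3 -m pendant '[[0,0,0.02,0],[0,0,0.02,0],[0,0,0,0],[0,0,0,0]]'
```

```text
t: 18.92
position: [0.5735, -0.3105, 0.0396]
ee_rot: [[-0.178, 0.983, -0.04], [0.984, 0.178, 0.006], [0.013, -0.038, -0.999]]
ft_force: [-0.1, -0.3, -2.3]
width: 0.0505
t: 19.25
position: [0.5736, -0.3107, 0.0384]
ee_rot: [[-0.178, 0.983, -0.039], [0.984, 0.178, 0.005], [0.012, -0.037, -0.999]]
ft_force: [-0.0, 0.5, -1.9]
width: 0.051
t: 19.58
position: [0.5738, -0.311, 0.0385]
ee_rot: [[-0.178, 0.983, -0.038], [0.984, 0.178, 0.005], [0.011, -0.037, -0.999]]
ft_force: [-1.2, -0.5, -2.8]
width: 0.0509
```

```bash
python3 -m pendant '[[0,0,0.03,0],[0,0,0.02,0],[0,0,0,0],[0,0,0,0]]'; python3 -m pendant '[[0,0,0.03,0],[0,0,0.02,0],[0,0,0,0],[0,0,0,0]]'
```

```text
t: 19.92
position: [0.574, -0.3113, 0.0383]
ee_rot: [[-0.178, 0.983, -0.038], [0.984, 0.178, 0.004], [0.011, -0.036, -0.999]]
ft_force: [-0.2, 0.1, -1.6]
width: 0.051
t: 20.25
position: [0.5742, -0.3116, 0.0383]
ee_rot: [[-0.178, 0.983, -0.037], [0.984, 0.179, 0.003], [0.01, -0.036, -0.999]]
ft_force: [-0.6, -0.0, 0.8]
width: 0.0505
```

```bash
python3 -m pendant '[[0,0,0,0],[0,0,0,0],[0,0,0,0],[0,0,0,0],[0,0,-0.2,0],[0,0,-0.4,0],[0,0,-0.6,0],[0,0,-0.7,0],[0,0,-0.7,0],[0,0,-0.4,0],[0,0,0,0]]' 63; python3 -c "
from h import *
print(tool((.6129,.1067,.16)),readout.observe()['joints'])"
```

```text
t: 21.17
position: [0.5785, -0.3117, 0.1641]
ee_rot: [[-0.178, 0.983, -0.039], [0.984, 0.179, 0.004], [0.011, -0.038, -0.999]]
ft_force: [-0.1, 0.3, 0.7]
width: 0.063
[10.1379  2.7178  0.1152] [-0.5582  0.6292  1.3831 -0.0185  1.1649 -0.73  ]
```

```bash
python3 -m pendant '[[0.3,0.1,0,0],[0.6,0.16,0,0],[0.7,0.19,0,0],[0.7,0.19,0,0],[0.7,0.19,0,0],[0.7,0.19,0,0],[0.7,0.19,0,0],[0.7,0.19,0,0],[0.7,0.19,0,0],[0.7,0.19,0,0],[0.7,0.19,0,0],[0.7,0.19,0,0]]' 85 >/dev/null; python3 -m pendant '[[0.7,0.19,0,0],[0.6,0.15,0,0],[0.4,0.1,0,0],[0.1,0,0,0],[0,0,0,0],[0,0,0,0]]';python3 -c "
from h import *
print(tool((.6129,.1067,.036)),np.degrees(np.arctan2(*readout.observe()['ee_rot'][[1,0],[1,1]])))"
```

```text
t: 22.67
position: [0.599, 0.1208, 0.1453]
ee_rot: [[-0.179, 0.982, -0.066], [0.984, 0.18, 0.007], [0.019, -0.064, -0.998]]
ft_force: [-0.5, -0.4, 0.7]
width: 0.0852
[-0.4624  0.4517  2.7018] 10.367667854682177
```

```bash
python3 -m pendant '[[-0.3,0.3,-0.5,0],[-0.15,0.15,-1,0],[0,0,-1,0],[0,0,-0.5,0],[0,0,0,0]]' | grep -A1 pos; python3 -m pendant '[[0,0,0,0],[0,0,0,0],[0,0,0,0],[0,0,0,0],[0,0,0,0],[0,0,0,0]]' | grep -A1 pos;python3 -m pendant '[[0,0,0.5,0],[0,0,1,0],[0,0,1,0],[0,0,0.5,0],[0,0,0,0]]'; python3 -c "
from h import *
print(readout.observe()['joints'])"
```

```text
position: [0.6265, 0.0994, 0.264]
ee_rot: [[-0.174, 0.982, -0.076], [0.985, 0.175, 0.006], [0.019, -0.073, -0.997]]
position: [0.6246, 0.0962, 0.2589]
ee_rot: [[-0.17, 0.982, -0.082], [0.985, 0.171, 0.005], [0.019, -0.08, -0.997]]
t: 24.0
position: [0.6145, 0.0973, 0.1347]
ee_rot: [[-0.171, 0.982, -0.08], [0.985, 0.172, 0.005], [0.019, -0.078, -0.997]]
ft_force: [-0.1, -0.1, 0.1]
width: 0.0851
[ 0.0772  0.6216  1.4781  0.0129  1.1213 -0.1014]
```

```bash
g(){ grep -A1 pos; }; python3 -m pendant '[[0,0,0,0],[0,0,0,0],[0,0,0,0],[0,0,0,0],[0,0,0,0],[0,0,0,0]]' | g; python3 -m pendant '[[0,-0.5,0,0],[0,-0.8,0,0],[0,-0.5,0,0],[0,0,0,0],[0,0,0,0]]' | g; python3 -m pendant '[[0,0.5,0,0],[0,0.8,0,0],[0,0.5,0,0],[0,0,0,0],[0,0,0,0]]' | g
```

```text
position: [0.6169, 0.0977, 0.1399]
ee_rot: [[-0.171, 0.982, -0.074], [0.985, 0.172, 0.006], [0.019, -0.072, -0.997]]
position: [0.5453, 0.0849, 0.148]
ee_rot: [[-0.172, 0.983, -0.068], [0.985, 0.172, 0.006], [0.018, -0.066, -0.998]]
position: [0.6222, 0.0983, 0.1453]
ee_rot: [[-0.171, 0.983, -0.063], [0.985, 0.172, 0.007], [0.018, -0.061, -0.998]]
```

```bash
g(){ grep -A1 pos; }; python3 -m pendant '[[0,-0.6,0,0],[0,0,0,0],[0,-0.6,0,0],[0,0,0,0],[0,-0.6,0,0],[0,0,0,0],[0,-0.6,0,0],[0,0,0,0],[0,0,0,0]]' | g; python3 -m pendant '[[0,0.8,0,0],[0,0.8,0,0],[0,0.6,0,0],[0,0,0,0],[0,0,0,0]]' | g
```

```text
position: [0.5242, 0.0811, 0.1517]
ee_rot: [[-0.171, 0.983, -0.062], [0.985, 0.172, 0.007], [0.018, -0.06, -0.998]]
position: [0.6155, 0.0972, 0.1464]
ee_rot: [[-0.171, 0.983, -0.062], [0.985, 0.172, 0.007], [0.017, -0.06, -0.998]]
```

```bash
g(){ grep -A1 pos; }; python3 -m pendant '[[0,0,-0.15,0],[0,0,-0.3,0],[0,0,-0.3,0],[0,0,-0.3,0],[0,0,-0.3,0],[0,0,-0.3,0],[0,0,-0.3,0],[0,0,-0.3,0],[0,0,-0.2,0],[0,0,-0.1,0],[0,0,-0.05,0]]' | g; python3 -m pendant '[[0,0,0.4,0],[0,0,0.8,0],[0,0,0.8,0],[0,0,0,0],[0,0,0,0],[0,0,0,0]]' | g
```

```text
position: [0.6175, 0.0955, 0.2661]
ee_rot: [[-0.171, 0.984, -0.058], [0.985, 0.171, 0.007], [0.017, -0.056, -0.998]]
position: [0.6127, 0.096, 0.1874]
ee_rot: [[-0.171, 0.984, -0.055], [0.985, 0.171, 0.007], [0.017, -0.053, -0.998]]
```

```bash
g(){ grep -B1 -A1 pos; }; python3 -m pendant '[[0,0,0,0],[0,0,0,0],[0,0,0,0],[0,0,0,0],[0,0,0,0],[0,0,0,0],[0,0,0,0],[0,0,0,0],[0,0,0,0],[0,0,0,0],[0,0,0,0],[0,0,0,0]]' | g; python3 -m pendant '[[0,0,0.1,0],[0,0,-0.1,0],[0,0,0.1,0],[0,0,-0.1,0],[0,0,0.1,0],[0,0,-0.1,0],[0,0,0.1,0],[0,0,-0.1,0],[0,0,0.1,0],[0,0,-0.1,0],[0,0,0.1,0],[0,0,-0.1,0]]' | g
```

```text
t: 28.92
position: [0.6153, 0.0962, 0.194]
ee_rot: [[-0.171, 0.984, -0.047], [0.985, 0.171, 0.008], [0.016, -0.045, -0.999]]
t: 29.92
position: [0.6148, 0.0961, 0.1929]
ee_rot: [[-0.171, 0.984, -0.048], [0.985, 0.171, 0.008], [0.016, -0.046, -0.999]]
```

```bash
g(){ grep -B1 -A1 pos; }; python3 -m pendant '[[0.26,0,-0.3,0],[0,0,-0.3,0],[0,0,-0.2,0],[0,0,-0.1,0],[0,0,0.9,0],[0,0,0,0],[0,0,0,0],[0,0,0,0],[0,0,0.9,0],[0,0,0,0],[0,0,0,0],[0,0,0,0]]' | g; python3 -m pendant '[[0,0,0.9,0],[0,0,0.1,0],[0,0,0,0],[0,0,0,0],[0,0,0,0],[0,0,0,0]]' | g;  python3 -c "
from h import *
print(tool((.6129,.1067,.036)),np.degrees(np.arctan2(*readout.observe()['ee_rot'][[1,0],[1,1]])))"
```

```text
t: 30.92
position: [0.6156, 0.1104, 0.1718]
ee_rot: [[-0.171, 0.985, -0.035], [0.985, 0.172, 0.01], [0.016, -0.033, -0.999]]
t: 31.42
position: [0.6193, 0.1112, 0.1427]
ee_rot: [[-0.171, 0.985, -0.023], [0.985, 0.171, 0.011], [0.015, -0.02, -1.0]]
[-0.1229 -0.1228  2.6697] 9.875349998483708
```

```bash
g(){ grep -B1 -A1 pos; }; python3 -m pendant '[[-0.12,-0.12,0.3,0],[0,0,0.7,0],[0,0,0,0],[0,0,0,0],[0,0,0.9,0],[0,0,0,0],[0,0,0,0],[0,0,0,0]]' | g;   python3 -c "
from h import *
print(tool((.6129,.1067,.036)),np.degrees(np.arctan2(*readout.observe()['ee_rot'][[1,0],[1,1]])))"
```

```text
t: 32.08
position: [0.6201, 0.1071, 0.0784]
ee_rot: [[-0.172, 0.985, -0.008], [0.985, 0.172, 0.012], [0.014, -0.006, -1.0]]
[ 0.0062 -0.1734  1.0618] 9.896020346179274
```

Tilt is nearly gone. Now the final descent and grip.

```bash
g(){ grep -B1 -A1 pos; }; python3 -m pendant '[[0,-0.17,0.3,0],[0,0,0.4,0],[0,0,0.3,0],[0,0,0.1,0],[0,0,0,0],[0,0,0,0]]' | g;   python3 -c "
from h import *
print(tool((.6129,.1067,.036)),np.degrees(np.arctan2(*readout.observe()['ee_rot'][[1,0],[1,1]])))"
```

```text
t: 32.58
position: [0.6187, 0.1072, 0.0438]
ee_rot: [[-0.172, 0.985, 0.005], [0.985, 0.172, 0.014], [0.012, 0.008, -1.0]]
[ 0.0109 -0.1455  0.194 ] 9.914242984573516
```

```bash
python3 -m pendant '[[0.01,-0.15,0.12,0],[0,0,0.05,0],[0,-0.03,0,0],[0,0,0,0]]' >/dev/null;   python3 -c "
from h import *
print(tool((.6129,.1067,.036)))"; python3 -m pendant '[[0,0,0,0],[0,0,0,0],[0,0,0,0],[0,0,0,0],[0,0,0,0],[0,0,0,0],[0,0,0,0],[0,0,0,0],[0,0,0,0],[0,0,0,0]]' 36 40; python3 -m pendant '[[0,0,-0.2,0],[0,0,-0.3,0],[0,0,-0.3,0],[0,0,-0.35,0],[0,0,-0.35,0],[0,0,-0.35,0],[0,0,-0.35,0],[0,0,-0.3,0],[0,0,-0.2,0],[0,0,-0.1,0],[0,0,0,0]]';python3 -c "
from h import *
print(tool((.398,-.307,.165)))"
```

```text
[0.0001 0.0246 0.0645]
t: 33.75
position: [0.6124, 0.1065, 0.0394]
ee_rot: [[-0.172, 0.985, 0.009], [0.985, 0.172, 0.014], [0.012, 0.011, -1.0]]
ft_force: [-0.3, 1.5, 0.8]
width: 0.0471
t: 34.67
position: [0.611, 0.1047, 0.1661]
ee_rot: [[-0.172, 0.985, 0.012], [0.985, 0.172, 0.014], [0.012, 0.014, -1.0]]
ft_force: [0.2, 1.1, -2.1]
width: 0.047
[-9.2212 -7.0164 -0.1837]
```

```bash
python3 -m pendant '[[-0.2,-0.15,0,0],[-0.4,-0.3,-0.02,0],[-0.5,-0.38,-0.02,0],[-0.5,-0.38,-0.02,0],[-0.5,-0.38,-0.02,0],[-0.5,-0.38,-0.02,0],[-0.5,-0.38,-0.02,0],[-0.5,-0.38,-0.02,0],[-0.5,-0.38,-0.02,0],[-0.5,-0.38,-0.02,0],[-0.5,-0.38,-0.02,0],[-0.5,-0.38,-0.02,0]]' >/dev/null;  python3 -m pendant '[[-0.5,-0.38,0,0],[-0.5,-0.38,0,0],[-0.5,-0.38,0,0],[-0.5,-0.38,0,0],[-0.5,-0.38,0,0],[-0.3,-0.25,0,0],[-0.2,-0.1,0,0],[-0.1,0,0,0],[0,0,0,0],[0,0,0,0]]'; python3 -c "
from h import *
print(tool((.398,-.307,.039)))"
```

```text
t: 36.5
position: [0.3882, -0.3031, 0.1546]
ee_rot: [[-0.172, 0.985, -0.01], [0.985, 0.172, 0.022], [0.024, -0.006, -1.0]]
ft_force: [-0.1, -0.3, -2.5]
width: 0.0471
[-0.2067  0.2422  2.8856]
```

```bash
python3 -m pendant '[[-0.15,0.2,0.2,0],[-0.05,0.04,0.3,0],[0,0,0.4,0],[0,0,0.4,0],[0,0,0.4,0],[0,0,0.4,0],[0,0,0.3,0],[0,0,0.1,0],[0,0,0,0],[0,0,0,0]]'; python3 -c "
from h import *
print(tool((.398,-.307,.039)))"
```

```text
t: 37.33
position: [0.4005, -0.2991, 0.0464]
ee_rot: [[-0.182, 0.983, -0.012], [0.983, 0.182, 0.025], [0.027, -0.007, -1.0]]
ft_force: [0.1, -0.5, -1.9]
width: 0.0474
[-0.1865 -0.0967  0.1805]
```

```bash
python3 -m pendant '[[-0.14,-0.06,0.05,0],[0,0,0.06,0],[0,0,0.04,0],[0,0,0,0],[0,0,0,0]]'|grep -A2 -E 'pos'; python3 -m pendant '[[0,0,0.03,0],[0,0,0.02,0],[0,0,0,0],[0,0,0,0]]'|grep -A2 -E 'pos'; python3 -m pendant '[[0,0,0.03,0],[0,0,0.02,0],[0,0,0,0],[0,0,0,0]]'|grep -A2 -E 'pos'
```

```text
position: [0.4002, -0.3063, 0.0419]
ee_rot: [[-0.182, 0.983, -0.009], [0.983, 0.182, 0.022], [0.024, -0.005, -1.0]]
ft_force: [0.4, 0.3, -1.7]
position: [0.4003, -0.3065, 0.0402]
ee_rot: [[-0.182, 0.983, -0.008], [0.983, 0.182, 0.022], [0.023, -0.004, -1.0]]
ft_force: [0.2, -0.1, -2.8]
position: [0.4004, -0.3064, 0.0385]
ee_rot: [[-0.182, 0.983, -0.008], [0.983, 0.182, 0.022], [0.023, -0.004, -1.0]]
ft_force: [-1.4, -0.2, -1.6]
```

```bash
python3 -m pendant '[[0,0,0.03,0],[0,0,0.02,0],[0,0,0,0],[0,0,0,0]]'|grep -A2 -E 'pos'; python3 -m pendant '[[0,0,0.03,0],[0,0,0.02,0],[0,0,0,0],[0,0,0,0]]'|grep -A2 -E 'pos'
```

```text
position: [0.4005, -0.3065, 0.0388]
ee_rot: [[-0.182, 0.983, -0.008], [0.983, 0.183, 0.021], [0.022, -0.004, -1.0]]
ft_force: [0.8, 0.6, -2.1]
position: [0.4007, -0.3065, 0.0385]
ee_rot: [[-0.183, 0.983, -0.008], [0.983, 0.183, 0.021], [0.022, -0.004, -1.0]]
ft_force: [0.1, -0.6, -2.5]
```

```bash
python3 -m pendant '[[0,0,0.06,0],[0,0,0,0],[0,0,0,0]]'|grep -A2 -E 'pos'; python3 -m pendant '[[0,0,0,0],[0,0,0,0],[0,0,0,0],[0,0,0,0],[0,0,-0.2,0],[0,0,-0.4,0],[0,0,-0.5,0],[0,0,-0.5,0],[0,0,-0.5,0],[0,0,-0.4,0],[0,0,-0.2,0],[0,0,0,0]]' 63;  python3 - <<'E'
from h import *
print(tool((.622,.046,.11)),readout.observe()['joints'])
for n,(r,c) in {"side":(80,240),"top":(160,390)}.items():
    a=imaging.read_camera(n)[r:r+220,c:c+180,::-1];cv2.imwrite(f"pics/n_{n}.png",a)
cv2.imwrite("pics/n.png",cv2.resize(np.hstack([cv2.imread("pics/n_side.png"),cv2.imread("pics/n_top.png")]),None,fx=2.2,fy=2.2,interpolation=cv2.INTER_CUBIC))
E
```

```text
position: [0.4009, -0.3067, 0.0387]
ee_rot: [[-0.183, 0.983, -0.007], [0.983, 0.183, 0.021], [0.022, -0.004, -1.0]]
ft_force: [-0.4, -0.2, -1.6]
t: 40.33
position: [0.4014, -0.3086, 0.1526]
ee_rot: [[-0.183, 0.983, -0.009], [0.983, 0.183, 0.022], [0.023, -0.005, -1.0]]
ft_force: [0.6, 0.1, 0.1]
width: 0.0635
[7.6819 7.0493 1.2103] [-0.7528  0.383   1.8254  0.0123  0.955  -0.9438]
```

View pics/n.png

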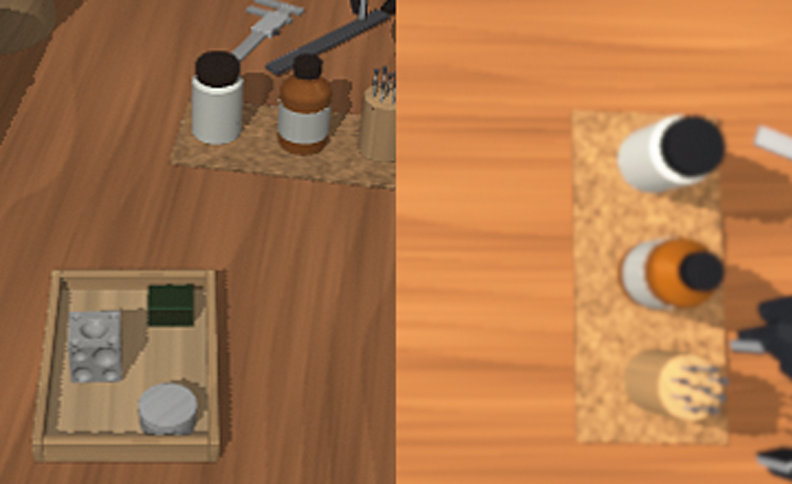

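Jar (218,100), bottle (305,105) and stand (385,110) all stand upright on the mat. The block is now clear at (96,345), and the tin and wax block haven't moved.

```bash
python3 -m pendant '[[0.2,0.2,0,0],[0.4,0.35,-0.02,0],[0.5,0.45,-0.02,0],[0.5,0.45,-0.02,0],[0.5,0.45,-0.02,0],[0.5,0.45,-0.02,0],[0.5,0.45,-0.02,0],[0.5,0.45,0,0],[0.5,0.45,0,0],[0.5,0.45,0,0],[0.5,0.45,0,0],[0.5,0.45,0,0]]' 80 >/dev/null;  python3 -m pendant '[[0.5,0.45,0,0],[0.5,0.45,0,0],[0.4,0.4,0,0],[0.2,0.2,0,0],[0,0,0,-1],[0,0,0,-1],[0,0,0,-1],[0,0,0,-1],[0,0,0,-1],[0,0,0,-1],[0,0,0,-1],[0,0,0,-1]]'>/dev/null;  python3 -m pendant '[[0,0,0,-1],[0,0,0,-1],[0,0,0,-1],[0,0,0,-1],[0,0,0,-1],[0,0,0,-1],[0,0,0,0],[0,0,0,0]]'; python3 - <<'E'
from h import *
print(plane("side",[(x/2.2+240,y/2.2+80) for x,y in[(70,312),(121,312),(122,348),(70,348)]],.048),np.degrees(np.arctan2(*readout.observe()['ee_rot'][[1,0],[1,1]])))
print(tool((.622,.046,.10)),readout.observe()['joints'])
E
```

```text
t: 43.1
position: [0.5978, 0.058, 0.1233]
ee_rot: [[-0.987, -0.144, -0.071], [-0.147, 0.989, 0.034], [0.065, 0.044, -0.997]]
ft_force: [0.2, -1.0, -1.1]
width: 0.0801
[[0.6446 0.0316 0.048 ]
 [0.6026 0.0248 0.048 ]
 [0.5934 0.0665 0.048 ]
 [0.6348 0.0733 0.048 ]] 98.30025478429661
[-0.5904 -0.4092  0.5279] [ 0.0039  0.5956  1.5573  0.0396  1.0595 -1.7337]
```

```bash
g(){ grep -B1 -A1 pos; }; python3 -m pendant '[[-0.3,-0.2,-0.3,-0.4],[-0.2,-0.2,-0.3,0],[-0.1,0,-0.3,0],[0,0,-0.2,0],[0,0,0.9,0],[0,0,0,0],[0,0,0,0],[0,0,0,0],[0,0,0.9,0],[0,0,0,0],[0,0,0,0],[0,0,0,0]]' | g; python3 -m pendant '[[0,0,-0.2,0],[0,0,-0.3,0],[0,0,-0.3,0],[0,0,-0.2,0],[0,0,0.9,0],[0,0,0,0],[0,0,0,0],[0,0,0,0],[0,0,0.9,0],[0,0,0,0],[0,0,0,0],[0,0,0,0]]' | g;  python3 -c "
from h import *
print(tool((.621,.047,.012)),np.degrees(np.arctan2(*readout.observe()['ee_rot'][[1,0],[1,1]])),readout.observe()['joints'])"
```

```text
t: 44.1
position: [0.6227, 0.0473, 0.0979]
ee_rot: [[-0.984, -0.162, -0.071], [-0.165, 0.986, 0.034], [0.064, 0.045, -0.997]]
t: 45.1
position: [0.6307, 0.0478, 0.0909]
ee_rot: [[-0.986, -0.162, -0.047], [-0.164, 0.986, 0.034], [0.04, 0.041, -0.998]]
[ 0.1616 -0.0602  1.9803] 99.33758354940518 [-0.0119  0.6783  1.4983  0.0391  1.0123 -1.768 ]
```

```bash
g(){ grep -B1 -A1 pos; }; python3 -m pendant '[[0.16,0,-0.2,0],[0,0,-0.3,0],[0,0,-0.3,0],[0,0,-0.2,0],[0,0,0.9,0],[0,0,0,0],[0,0,0,0],[0,0,0,0],[0,0,0.9,0],[0,0,0,0],[0,0,0,0],[0,0,0,0]]' | g;  python3 -m pendant '[[0,0.9,0,0],[0,0,0,0],[0,0,0,0],[0,0,0,0]]' |g;  python3 -m pendant '[[0,-0.2,0,0],[0,-0.3,0,0],[0,-0.3,0,0],[0,-0.1,0,0],[0,0,0,0]]' |g; python3 -c "
from h import *
print(tool((.621,.047,.012)),np.degrees(np.arctan2(*readout.observe()['ee_rot'][[1,0],[1,1]])),readout.observe()['joints'])"
```

```text
t: 46.1
position: [0.6312, 0.0469, 0.0839]
ee_rot: [[-0.986, -0.163, -0.024], [-0.164, 0.986, 0.033], [0.018, 0.037, -0.999]]
t: 46.43
position: [0.6281, 0.0834, 0.0925]
ee_rot: [[-0.987, -0.162, -0.016], [-0.163, 0.986, 0.034], [0.011, 0.036, -0.999]]
t: 46.85
position: [0.6357, 0.0419, 0.0935]
ee_rot: [[-0.987, -0.161, -0.014], [-0.162, 0.986, 0.033], [0.008, 0.035, -0.999]]
[0.3253 0.1126 2.0444] 99.27850486211092 [-0.0211  0.6682  1.5092  0.04    0.9788 -1.7765]
```

```bash
g(){ grep -B1 -A1 pos; }; python3 -m pendant '[[0.2,0.1,0.2,-0.2],[0.12,0,0.4,0],[0,0,0.5,0],[0,0,0.4,0],[0,0,0.2,0],[0,0,0,0],[0,0,0,0]]' |g;  python3 -c "
from h import *
print(tool((.621,.047,.013)),np.degrees(np.arctan2(*readout.observe()['ee_rot'][[1,0],[1,1]])))"
```

```text
t: 47.43
position: [0.622, 0.0423, 0.0238]
ee_rot: [[-0.984, -0.177, -0.012], [-0.178, 0.984, 0.034], [0.006, 0.035, -0.999]]
[0.0014 0.1098 0.2734] 100.2222595529961
```

```bash
g(){ grep -B1 -A3 pos; }; python3 -m pendant '[[0,0.11,0.12,-0.1],[0,0,0.1,0],[0,0,0.03,0],[0,0,0,0]]' |g; python3 -m pendant '[[0,0,0,0],[0,0,0,0],[0,0,0,0],[0,0,0,0],[0,0,0,0],[0,0,0,0],[0,0,0,0],[0,0,0,0],[0,0,0,0],[0,0,0,0]]' 30 60|g; python3 -m pendant '[[0,0,-0.2,0],[0,0,-0.3,0],[0,0,-0.4,0],[0,0,-0.5,0],[0,0,-0.4,0],[0,0,-0.2,0],[0,0,0,0],[0,0,0,0]]'; python3 -c "
from h import *
print(tool((.510,.302,.09)),np.degrees(np.arctan2(*readout.observe()['ee_rot'][[1,0],[1,1]])))"
```

```text
t: 47.77
position: [0.6224, 0.0474, 0.0155]
ee_rot: [[-0.982, -0.189, -0.009], [-0.189, 0.981, 0.034], [0.002, 0.035, -0.999]]
ft_force: [-0.1, -0.3, 1.2]
width: 0.0801
t: 48.6
position: [0.6233, 0.0474, 0.017]
ee_rot: [[-0.982, -0.189, -0.007], [-0.189, 0.981, 0.034], [0.0, 0.034, -0.999]]
ft_force: [0.6, -0.5, -0.7]
width: 0.0413
t: 49.27
position: [0.6212, 0.0444, 0.1018]
ee_rot: [[-0.982, -0.189, -0.013], [-0.189, 0.981, 0.034], [0.006, 0.035, -0.999]]
ft_force: [-0.0, -0.2, -5.6]
width: 0.0415
[1.51   6.8354 0.5483] 100.88664114138028
```

```bash
python3 -m pendant '[[0.05,0.2,0,0],[0.08,0.4,-0.02,0],[0.1,0.5,-0.02,0],[0.1,0.5,-0.02,0],[0.1,0.5,-0.02,0],[0.1,0.5,-0.02,0],[0.1,0.5,-0.02,0],[0.1,0.5,0,0],[0.1,0.5,0,0],[0.1,0.5,0,0],[0.1,0.5,0,0],[0.1,0.4,0,0]]' >/dev/null; python3 -m pendant '[[0.1,0.3,0,0],[0.05,0.2,0,0],[0,0.1,0,0],[0,0,0,0],[0,0,0,0]]'; python3 - <<'E'
from h import *
print(tool((.510,.302,.036)))
a=imaging.read_camera("side")[310:430,240:400,::-1];cv2.imwrite("pics/p.png",cv2.resize(a,None,fx=4,fy=4,interpolation=cv2.INTER_CUBIC))
E
```

```text
t: 50.68
position: [0.5008, 0.298, 0.1042]
ee_rot: [[-0.98, -0.193, -0.038], [-0.194, 0.98, 0.029], [0.032, 0.036, -0.999]]
ft_force: [-0.2, 0.2, -5.3]
width: 0.0412
[-0.2993 -0.0076  1.6975]
```

View pics/p.png

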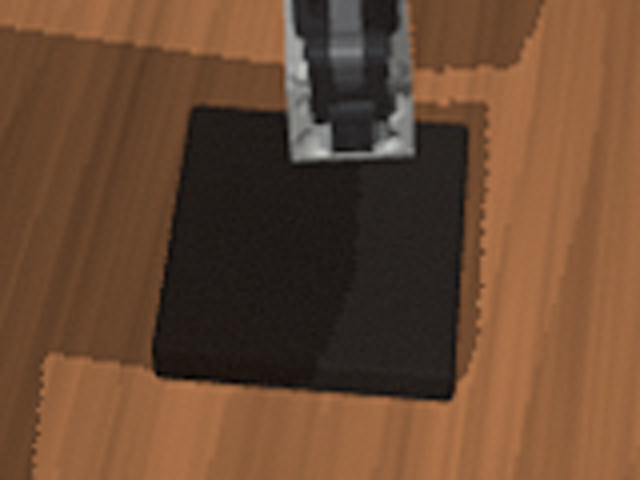

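```bash
python3 - <<'E'
from h import *
c=plane("side",[(x/4+240,y/4+310) for x,y in[(192,105),(468,125),(455,380),(156,356)]],.022);print(c,c.mean(0))
print(plane("side",[(353/4+240,160/4+310)],.093))
E
python3 -m pendant '[[-0.2,0,0.2,0],[-0.1,0,0.4,0],[0,0,0.4,0],[0,0,0.3,0],[0,0,0.1,0],[0,0,0,0],[0,0,0,0]]'; python3 -c "
from h import *
print(tool((.510,.302,.035)))"
```

```text
[[0.5678 0.257  0.022 ]
 [0.4603 0.2489 0.022 ]
 [0.4516 0.3577 0.022 ]
 [0.5581 0.3657 0.022 ]] [0.5095 0.3073 0.022 ]
[[0.4945 0.3196 0.093 ]]
t: 51.32
position: [0.5153, 0.2988, 0.0438]
ee_rot: [[-0.982, -0.188, -0.036], [-0.189, 0.982, 0.03], [0.03, 0.036, -0.999]]
ft_force: [-0.5, -0.3, -5.5]
width: 0.0409
[0.1086 0.0945 0.226 ]
```

```bash
g(){ grep -B1 -A3 pos; }; python3 -m pendant '[[0.06,0.1,0.05,0],[0.03,0.06,0.08,0],[0,0,0.05,0],[0,0,0.03,0],[0,0,0,0],[0,0,0,0]]'|g; python3 -m pendant '[[0,0,0.03,0],[0,0,0.03,0],[0,0,0,0],[0,0,0,0]]'|g
```

```text
t: 51.82
position: [0.5109, 0.306, 0.0374]
ee_rot: [[-0.982, -0.188, -0.033], [-0.189, 0.981, 0.031], [0.026, 0.037, -0.999]]
ft_force: [0.1, 0.2, -5.2]
width: 0.0411
t: 52.15
position: [0.5112, 0.3062, 0.0352]
ee_rot: [[-0.982, -0.188, -0.032], [-0.189, 0.981, 0.032], [0.025, 0.037, -0.999]]
ft_force: [0.4, -0.1, -4.8]
width: 0.0412
```

```bash
g(){ grep -B1 -A3 pos; }; python3 -m pendant '[[0,0,0.03,0],[0,0,0.03,0],[0,0,0,0],[0,0,0,0]]'|g; python3 -m pendant '[[0,0,0.03,0],[0,0,0.03,0],[0,0,0,0],[0,0,0,0]]'|g
```

```text
t: 52.48
position: [0.5113, 0.3062, 0.0335]
ee_rot: [[-0.982, -0.188, -0.032], [-0.189, 0.982, 0.032], [0.025, 0.037, -0.999]]
ft_force: [-1.5, -0.6, -5.2]
width: 0.0413
t: 52.82
position: [0.5115, 0.3064, 0.0338]
ee_rot: [[-0.982, -0.188, -0.031], [-0.189, 0.981, 0.032], [0.024, 0.037, -0.999]]
ft_force: [0.2, -0.3, -5.6]
width: 0.0411
```

```bash
g(){ grep -B1 -A3 pos; }; python3 -m pendant '[[0,0,0.06,0],[0,0,0.04,0],[0,0,0,0]]'|g; python3 -m pendant '[[0,0,0.06,0],[0,0,0.03,0],[0,0,0.03,0]]'|g
```

```text
t: 53.07
position: [0.5117, 0.3065, 0.0337]
ee_rot: [[-0.982, -0.189, -0.031], [-0.19, 0.981, 0.032], [0.024, 0.037, -0.999]]
ft_force: [-0.1, 0.7, -6.1]
width: 0.0413
t: 53.32
position: [0.5118, 0.3067, 0.0331]
ee_rot: [[-0.981, -0.189, -0.03], [-0.19, 0.981, 0.032], [0.024, 0.037, -0.999]]
ft_force: [-7.0, -4.5, 15.1]
width: 0.0413
```

```bash
python3 -m pendant '[[0,0,0,0],[0,0,0,0],[0,0,0,0],[0,0,0,0],[0,0,0,0],[0,0,-0.2,0],[0,0,-0.4,0],[0,0,-0.5,0],[0,0,-0.5,0],[0,0,-0.4,0],[0,0,-0.3,0],[0,0,-0.2,0]]' 80; python3 - <<'E'
from h import *
print(tool((.482,-.307,.175)),readout.observe()['joints'])
a=imaging.read_camera("side")[310:430,240:400,::-1]; b=imaging.read_camera("top")[210:330,90:210,::-1]
cv2.imwrite("pics/q.png",cv2.resize(np.hstack([a,b]),None,fx=2.8,fy=2.8,interpolation=cv2.INTER_CUBIC))
E
```

```text
t: 54.32
position: [0.5149, 0.3035, 0.1373]
ee_rot: [[-0.982, -0.189, -0.031], [-0.19, 0.981, 0.032], [0.025, 0.037, -0.999]]
ft_force: [-0.0, -0.1, 1.4]
width: 0.0798
[  3.7282 -14.7872  -1.3968] [ 0.4362  0.5482  1.5988  0.0493  1.0101 -1.3518]
```

View pics/q.png

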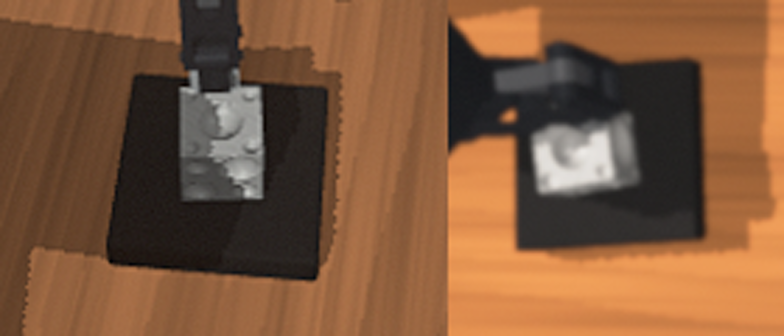

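The block sits on the pad at (221,145) in the side view. I'll check how well it is centred.

```bash
python3 - <<'E'
from h import *
e=plane("side",[(x/2.8+240,y/2.8+310) for x,y in[(180,200),(262,199)]],.022);d=e[1]-e[0];d/=np.linalg.norm(d);n=np.array([-d[1],d[0],0]);n*=-np.sign(n[1])
p=plane("side",[(x/2.8+240,y/2.8+310) for x,y in[(134,75),(328,88),(317,265),(109,248)]],.022)
print("side block",e,e.mean(0)+.021*n,"pad",p.mean(0))
T=lambda L,z:plane("top",[((x-448)/2.8+90,y/2.8+210) for x,y in L],z)
b=T([(530,140),(612,122),(625,182),(540,194)],.064);p=T([(517,66),(698,60),(702,236),(518,249)],.022)
print("top block",b,b.mean(0),"pad",p,p.mean(0))
E
```

```text
side block [[0.5278 0.3317 0.022 ]
 [0.4856 0.3242 0.022 ]] [0.5104 0.3073 0.022 ] pad [0.5097 0.3074 0.022 ]
top block [[0.5159 0.3297 0.064 ]
 [0.5266 0.2838 0.064 ]
 [0.4929 0.2744 0.064 ]
 [0.4856 0.322  0.064 ]] [0.5052 0.3025 0.064 ] pad [[0.5637 0.3591 0.022 ]
 [0.5685 0.2497 0.022 ]
 [0.4634 0.242  0.022 ]
 [0.4545 0.3509 0.022 ]] [0.5125 0.3004 0.022 ]
```

```bash
python3 -m pendant '[[0.05,-0.2,-0.3,0],[0.1,-0.4,-0.4,0],[0.15,-0.6,-0.4,0],[0.15,-0.6,-0.3,0],[0.15,-0.6,-0.02,0],[0.15,-0.6,-0.02,0],[0.15,-0.6,-0.02,0],[0.15,-0.6,-0.02,0],[0.15,-0.6,-0.02,0],[0.15,-0.6,-0.02,0],[0.15,-0.6,-0.02,0],[0.15,-0.6,-0.02,0]]' 80 >/dev/null; python3 -m pendant '[[0.15,-0.6,-0.02,0],[0.15,-0.6,-0.02,0],[0.15,-0.6,-0.02,0],[0.15,-0.6,-0.02,0],[0.15,-0.6,-0.02,0],[0.15,-0.6,-0.02,0],[0.15,-0.6,-0.02,0],[0.15,-0.6,-0.02,0],[0.15,-0.5,0,0],[0.15,-0.5,0,0],[0.15,-0.4,0,0],[0.1,-0.2,0,0]]'; python3 -c "
from h import *
print(tool((.4826,-.3077,.16)),readout.observe()['joints'])"
```

```text
t: 56.42
position: [0.467, -0.2679, 0.1906]
ee_rot: [[-0.981, -0.19, -0.051], [-0.191, 0.981, 0.033], [0.044, 0.042, -0.998]]
ft_force: [-0.1, 0.6, 0.6]
width: 0.0798
[-0.2257 -1.0812  0.7114] [-0.6063  0.4047  1.6826 -0.0024  1.1148 -2.3679]
```

```bash
g(){ grep -B1 -A1 pos; }; python3 -m pendant '[[-0.1,-0.4,-0.1,0],[-0.1,-0.4,-0.2,0],[0,-0.2,-0.2,0],[0,-0.1,-0.1,0],[0,0,0.9,0],[0,0,0,0],[0,0,0,0],[0,0,0,0],[0,0,0.9,0],[0,0,0,0],[0,0,0,0],[0,0,0,0]]' | g; python3 -m pendant '[[0,0,-0.2,0],[0,0,-0.3,0],[0,0,-0.3,0],[0,0,-0.2,0],[0,0,0.9,0],[0,0,0,0],[0,0,0,0],[0,0,0,0],[0,0,0.9,0],[0,0,0,0],[0,0,0,0],[0,0,0,0]]' | g;  python3 -c "
from h import *
print(tool((.4826,-.3077,.038)),np.degrees(np.arctan2(*readout.observe()['ee_rot'][[1,0],[1,1]])))"
```

```text
t: 57.42
position: [0.4796, -0.31, 0.1479]
ee_rot: [[-0.981, -0.189, -0.05], [-0.191, 0.981, 0.032], [0.043, 0.041, -0.998]]
t: 58.42
position: [0.4856, -0.314, 0.1395]
ee_rot: [[-0.981, -0.191, -0.031], [-0.191, 0.981, 0.018], [0.027, 0.024, -0.999]]
[-0.0254  0.1096  2.5407] 100.99049078032066
```

```bash
g(){ grep -B1 -A3 pos; }; python3 -m pendant '[[0,0.1,0.1,0],[0,0,0.9,0],[0,0,0,0],[0,0,0,0],[0,0,0.9,0],[0,0,0,0],[0,0,0,0]]' | g; python3 -c "
from h import *
print(tool((.4826,-.3077,.038)))"
```

```text
t: 59.0
position: [0.4877, -0.3115, 0.0743]
ee_rot: [[-0.981, -0.191, -0.02], [-0.191, 0.982, 0.01], [0.018, 0.013, -1.0]]
ft_force: [1.7, -1.3, 0.8]
width: 0.0799
[0.0899 0.1059 0.9099]
```

```bash
g(){ grep -B1 -A3 pos; }; python3 -m pendant '[[0.08,0.1,0.3,0],[0,0,0.3,0],[0,0,0.25,0],[0,0,0.1,0],[0,0,0,0],[0,0,0,0]]' | g; python3 -c "
from h import *
print(tool((.4826,-.3077,.038)))"
```

```text
t: 59.5
position: [0.4868, -0.3105, 0.0432]
ee_rot: [[-0.981, -0.191, -0.013], [-0.191, 0.982, 0.004], [0.012, 0.007, -1.0]]
ft_force: [-0.1, -0.3, 0.4]
width: 0.0802
[0.0876 0.0885 0.1323]
```

```bash
g(){ grep -B1 -A3 pos; }; python3 -m pendant '[[0.09,0.09,0.08,0],[0.02,0.02,0.08,0],[0,0,0.04,0],[0,0,0,0]]' >/dev/null;  python3 -m pendant '[[0,0,0,0],[0,0,0,0],[0,0,0,0],[0,0,0,0],[0,0,0,0],[0,0,0,0],[0,0,0,0],[0,0,0,0],[0,0,0,0]]' 40 40|g; python3 -c "
from h import *
print(tool((.4826,-.3077,.0383)))"; python3 -m pendant '[[0,0,-0.2,0],[0,0,-0.3,0],[0,0,-0.4,0],[0,0,-0.4,0],[0,0,-0.4,0],[0,0,-0.4,0],[0,0,-0.4,0],[0,0,-0.3,0],[0,0,-0.2,0],[0,0,0,0],[0,0,0,0]]'; python3 -c "
from h import *
print(tool((.5654,.0370,.16)))"
```

```text
t: 60.58
position: [0.4817, -0.3072, 0.0363]
ee_rot: [[-0.981, -0.191, -0.012], [-0.191, 0.982, 0.003], [0.011, 0.005, -1.0]]
ft_force: [0.6, 0.4, 0.6]
width: 0.0508
[-0.0197 -0.0162 -0.0498]
t: 61.5
position: [0.4825, -0.307, 0.1695]
ee_rot: [[-0.982, -0.191, -0.01], [-0.191, 0.982, 0.002], [0.01, 0.004, -1.0]]
ft_force: [-0.2, 0.4, -2.0]
width: 0.0507
[-3.6807  8.0439  0.2366]
```

```bash
python3 -m pendant '[[-0.1,0.2,0,0],[-0.15,0.35,-0.02,0],[-0.22,0.48,-0.02,0],[-0.22,0.48,-0.02,0],[-0.22,0.48,-0.02,0],[-0.22,0.48,-0.02,0],[-0.22,0.48,-0.02,0],[-0.22,0.48,-0.02,0],[-0.22,0.48,-0.02,0],[-0.22,0.48,-0.02,0],[-0.22,0.48,-0.02,0],[-0.22,0.48,-0.02,0]]' >/dev/null; python3 -m pendant '[[-0.22,0.48,0,0],[-0.22,0.48,0,0],[-0.22,0.45,0,0],[-0.2,0.4,0,0],[-0.1,0.2,0,0],[-0.05,0.1,0,0],[0,0,0,0],[0,0,0,0]]'; python3 -c "
from h import *
print(tool((.5654,.0370,.0373)),np.degrees(np.arctan2(*readout.observe()['ee_rot'][[1,0],[1,1]])))"
```

```text
t: 63.17
position: [0.5535, 0.0507, 0.1656]
ee_rot: [[-0.98, -0.197, -0.037], [-0.197, 0.98, 0.012], [0.034, 0.019, -0.999]]
ft_force: [0.5, 0.0, -2.3]
width: 0.0505
[-0.3327 -0.4542  3.191 ] 101.34988203966873
```

```bash
g(){ grep -B1 -A3 pos; }; python3 -m pendant '[[-0.2,-0.25,0,0],[-0.13,-0.2,0,0],[0,0,0.8,0],[0,0,0,0],[0,0,0,0],[0,0,0,0],[0,0,0.8,0],[0,0,0,0],[0,0,0,0],[0,0,0,0]]' | g; python3 -c "
from h import *
print(tool((.5654,.0370,.0373)))"
```

```text
t: 64.0
position: [0.5733, 0.0285, 0.1066]
ee_rot: [[-0.981, -0.191, -0.03], [-0.191, 0.981, 0.011], [0.027, 0.016, -1.0]]
ft_force: [0.4, 1.7, -3.3]
width: 0.051
[0.1066 0.2177 1.7404]
```

```bash
g(){ grep -B1 -A3 pos; }; python3 -m pendant '[[0.1,0.2,0,0],[0,0,0.7,0],[0,0,0,0],[0,0,0,0],[0,0,0.4,0],[0,0,0.2,0],[0,0,0,0],[0,0,0,0]]' | g; python3 -c "
from h import *
print(tool((.5654,.0370,.0373)))"
```

```text
t: 64.67
position: [0.5707, 0.0385, 0.0659]
ee_rot: [[-0.981, -0.192, -0.016], [-0.192, 0.981, 0.011], [0.014, 0.013, -1.0]]
ft_force: [0.8, 0.8, -2.1]
width: 0.0507
[ 0.1274 -0.0198  0.7172]
```

```bash
g(){ grep -B1 -A3 pos; }; python3 -m pendant '[[0.1,-0.01,0.25,0],[0,0,0.25,0],[0,0,0.1,0],[0,0,0,0],[0,0,0,0]]' | g; python3 -c "
from h import *
print(tool((.5654,.0370,.0373)))"
```

```text
t: 65.08
position: [0.567, 0.0374, 0.0418]
ee_rot: [[-0.981, -0.192, -0.014], [-0.192, 0.981, 0.011], [0.011, 0.013, -1.0]]
ft_force: [0.2, -0.5, -2.3]
width: 0.0505
[ 0.0391 -0.004   0.1132]
```

```bash
g(){ grep -B1 -A3 pos; }; python3 -m pendant '[[0.06,0,0.04,0],[0,0,0.04,0],[0,0,0,0],[0,0,0,0]]' | g; python3 -m pendant '[[0.02,0,0.04,0],[0,0,0.03,0],[0,0,0,0]]' | g;python3 -m pendant '[[0,0,0.04,0],[0,0,0.03,0],[0,0,0,0]]' | g
```

```text
t: 65.42
position: [0.5645, 0.0369, 0.0386]
ee_rot: [[-0.981, -0.192, -0.013], [-0.192, 0.981, 0.011], [0.011, 0.013, -1.0]]
ft_force: [1.2, -0.5, -1.9]
width: 0.051
t: 65.67
position: [0.5647, 0.0369, 0.0379]
ee_rot: [[-0.981, -0.192, -0.011], [-0.192, 0.981, 0.011], [0.009, 0.013, -1.0]]
ft_force: [-0.1, -0.5, -2.6]
width: 0.0508
t: 65.92
position: [0.5656, 0.037, 0.0378]
ee_rot: [[-0.981, -0.192, -0.009], [-0.192, 0.981, 0.011], [0.006, 0.012, -1.0]]
ft_force: [-0.4, -0.9, -3.1]
width: 0.051
```

```bash
g(){ grep -B1 -A3 pos; }; python3 -m pendant '[[0,0,0.06,0],[0,0,0.03,0],[0,0,0.02,0]]' | g; python3 -m pendant '[[0,0,0.06,0],[0,0,0.03,0],[0,0,0,0]]' | g
```

```text
t: 66.17
position: [0.5662, 0.0371, 0.0374]
ee_rot: [[-0.981, -0.192, -0.007], [-0.192, 0.981, 0.01], [0.005, 0.012, -1.0]]
ft_force: [-5.8, -0.6, 7.3]
width: 0.0507
t: 66.42
position: [0.5662, 0.0371, 0.0377]
ee_rot: [[-0.981, -0.192, -0.007], [-0.192, 0.981, 0.01], [0.005, 0.011, -1.0]]
ft_force: [0.5, -0.9, -2.8]
width: 0.0506
```

```bash
python3 -m pendant '[[0,0,0,0],[0,0,0,0],[0,0,0,0],[0,0,0,0],[0,0,-0.2,0],[0,0,-0.4,0],[0,0,-0.5,0],[0,0,-0.6,0],[0,0,-0.6,0],[0,0,-0.4,0],[0,0,-0.3,0],[0,0,-0.1,0]]' 80 >/dev/null; python3 -m pendant '[[0,0,0,1],[0,0,0,1],[0,0,0,1],[0,0,0,1],[0,0,0,1],[0,0,0,1],[0,0,0,1],[0,0,0,1],[0,0,0,1],[0,0,0,1],[0,0,0,1],[0,0,0,1]]' >/dev/null; python3 -m pendant '[[0,0,0,1],[0,0,0,1],[0,0,0,1],[0,0,0,0],[0,0,0,0]]';python3 - <<'E'
from h import *
print(tool((.5742,-.3116,.17)),np.degrees(np.arctan2(*readout.observe()['ee_rot'][[1,0],[1,1]])))
E
```

```text
t: 68.83
position: [0.5644, 0.0358, 0.1659]
ee_rot: [[-0.118, 0.993, -0.013], [0.993, 0.118, 0.011], [0.012, -0.012, -1.0]]
ft_force: [-0.5, -0.1, -0.4]
width: 0.0802
[-8.6528 -0.7798 -0.1975] 6.7617975850160095
```

```bash
python3 -m pendant '[[-0.2,0,0,-0.3],[-0.4,-0.03,-0.02,-0.3],[-0.55,-0.06,-0.02,0],[-0.55,-0.06,-0.02,0],[-0.55,-0.06,-0.02,0],[-0.55,-0.06,-0.02,0],[-0.55,-0.06,-0.02,0],[-0.55,-0.06,-0.02,0],[-0.55,-0.06,-0.02,0],[-0.55,-0.06,-0.02,0],[-0.55,-0.06,-0.02,0],[-0.55,-0.06,-0.02,0]]' 80 >/dev/null; python3 -m pendant '[[-0.55,-0.06,-0.02,0],[-0.5,-0.06,0,0],[-0.5,-0.06,0,0],[-0.4,0,0,0],[-0.2,0,0,0],[0,0,0,0],[0,0,0,0]]'; python3 -c "
from h import *
print(tool((.5742,-.3116,.13)),np.degrees(np.arctan2(*readout.observe()['ee_rot'][[1,0],[1,1]])))"
```

```text
t: 70.42
position: [0.6015, -0.3084, 0.1676]
ee_rot: [[-0.254, 0.967, -0.018], [0.967, 0.255, 0.013], [0.017, -0.015, -1.0]]
ft_force: [0.2, -0.2, -1.1]
width: 0.0798
[ 0.0796 -0.6659  0.9508] 14.74985178613491
```

```bash
g(){ grep -B1 -A3 pos; }; python3 -m pendant '[[0,-0.3,0,0.3],[0.05,-0.35,0,0.3],[0,0,0.7,0.05],[0,0,0,0],[0,0,0,0],[0,0,0,0]]' | g; python3 -c "
from h import *
print(tool((.5742,-.3116,.038)),np.degrees(np.arctan2(*readout.observe()['ee_rot'][[1,0],[1,1]])))"
```

```text
t: 70.92
position: [0.5749, -0.3068, 0.141]
ee_rot: [[-0.196, 0.981, -0.018], [0.981, 0.196, 0.014], [0.017, -0.015, -1.0]]
ft_force: [0.0, 0.2, -0.0]
width: 0.0802
[-0.1584 -0.0006  2.5727] 11.297286154898812
```

```bash
g(){ grep -B1 -A3 pos; }; python3 -m pendant '[[-0.15,0,0.3,0.1],[0,0,0.5,0],[0,0,0.5,0],[0,0,0.5,0],[0,0,0.4,0],[0,0,0,0],[0,0,0,0]]' | g; python3 -c "
from h import *
print(tool((.5742,-.3116,.038)),np.degrees(np.arctan2(*readout.observe()['ee_rot'][[1,0],[1,1]])))"
```

```text
t: 71.5
position: [0.5792, -0.3136, 0.0526]
ee_rot: [[-0.187, 0.982, -0.011], [0.982, 0.187, 0.008], [0.01, -0.009, -1.0]]
ft_force: [-0.7, -0.5, 0.4]
width: 0.0803
[ 0.0679 -0.1098  0.3678] 10.78632439358234
```

```bash
g(){ grep -B1 -A3 pos; }; python3 -m pendant '[[0.06,-0.11,0.2,0],[0,0,0.15,0],[0,0,0.05,0],[0,0,0,0]]' >/dev/null;  python3 -c "
from h import *
print(tool((.5742,-.3116,.0383)))";  python3 -m pendant '[[0,0,0,0],[0,0,0,0],[0,0,0,0],[0,0,0,0],[0,0,0,0],[0,0,0,0],[0,0,0,0],[0,0,0,0],[0,0,0,0]]' 40 40|g; python3 -c "
from h import *
print(tool((.5742,-.3116,.0383)))"; python3 -m pendant '[[0,0,-0.2,0],[0,0,-0.3,0],[0,0,-0.4,0],[0,0,-0.4,0],[0,0,-0.4,0],[0,0,-0.4,0],[0,0,-0.4,0],[0,0,-0.3,0],[0,0,-0.2,0],[0,0,0,0],[0,0,0,0]]'; python3 -c "
from h import *
print(tool((.635,-.0115,.16)))"
```

```text
[ 0.0322 -0.0183 -0.0057]
t: 72.58
position: [0.5757, -0.313, 0.0395]
ee_rot: [[-0.187, 0.982, -0.006], [0.982, 0.187, 0.005], [0.006, -0.005, -1.0]]
ft_force: [0.9, -0.6, -0.7]
width: 0.0504
[ 0.0414 -0.0292  0.0294]
t: 73.5
position: [0.5767, -0.3138, 0.1747]
ee_rot: [[-0.187, 0.982, -0.002], [0.982, 0.187, 0.003], [0.003, -0.001, -1.0]]
ft_force: [-1.0, 0.4, -1.4]
width: 0.0509
[7.1492 2.8478 0.3871]
```

```bash
python3 -m pendant '[[0.2,0.1,0,0],[0.4,0.15,-0.02,0],[0.5,0.2,-0.02,0],[0.5,0.2,-0.02,0],[0.5,0.2,-0.02,0],[0.5,0.2,-0.02,0],[0.5,0.2,-0.02,0],[0.5,0.2,-0.02,0],[0.5,0.2,-0.02,0],[0.5,0.2,-0.02,0],[0.5,0.2,-0.02,0],[0.5,0.2,-0.02,0]]' >/dev/null; python3 -m pendant '[[0.5,0.2,-0.02,0],[0.4,0.15,0,0],[0.3,0.15,0,0],[0.2,0.1,0,0],[0.1,0.05,0,0],[0,0,0,0],[0,0,0,0]]'; python3 -c "
from h import *
print(tool((.6353,-.0135,.0405)))"
```

```text
t: 75.08
position: [0.6302, 0.0267, 0.1719]
ee_rot: [[-0.194, 0.981, -0.027], [0.981, 0.195, 0.012], [0.017, -0.024, -1.0]]
ft_force: [-1.0, 0.3, -2.7]
width: 0.0508
[-1.0655  0.0079  3.2683]
```

```bash
g(){ grep -B1 -A3 pos; }; python3 -m pendant '[[-0.3,0,0,0],[-0.4,0,0,0],[-0.2,0,0,0],[0,0,0.8,0],[0,0,0,0],[0,0,0,0],[0,0,0.8,0],[0,0,0,0],[0,0,0,0],[0,0,0,0]]' | g; python3 -c "
from h import *
print(tool((.6353,-.0135,.0405)))"
```

```text
t: 75.92
position: [0.6386, -0.0198, 0.1124]
ee_rot: [[-0.187, 0.982, -0.021], [0.982, 0.187, 0.01], [0.014, -0.019, -1.0]]
ft_force: [-0.0, 0.1, -1.7]
width: 0.0509
[ 0.1447 -0.0171  1.8014]
```

```bash
g(){ grep -B1 -A3 pos; }; python3 -m pendant '[[0.14,-0.05,0.1,0],[0,0,0.7,0],[0,0,0,0],[0,0,0,0],[0,0,0.4,0],[0,0,0.2,0],[0,0,0,0],[0,0,0,0]]' | g; python3 -c "
from h import *
print(tool((.6353,-.0135,.0405)))"
```

```text
t: 76.58
position: [0.6395, -0.0126, 0.0677]
ee_rot: [[-0.188, 0.982, -0.007], [0.982, 0.188, 0.009], [0.01, -0.005, -1.0]]
ft_force: [1.0, -0.4, -1.8]
width: 0.0508
[-0.0086 -0.1048  0.6807]
```

```bash
g(){ grep -B1 -A3 pos; }; python3 -m pendant '[[0,-0.1,0.2,0],[0,-0.03,0.25,0],[0,0,0.1,0],[0,0,0,0],[0,0,0,0]]' | g; python3 -c "
from h import *
print(tool((.6353,-.0135,.0405)))"
```

```text
t: 77.0
position: [0.6347, -0.0136, 0.0461]
ee_rot: [[-0.188, 0.982, -0.004], [0.982, 0.188, 0.009], [0.01, -0.003, -1.0]]
ft_force: [0.5, 0.4, -2.2]
width: 0.0509
[-0.0025  0.0161  0.1394]
```

```bash
g(){ grep -B1 -A3 pos; }; python3 -m pendant '[[0,0,0.05,0],[0,0,0.05,0],[0,0,0,0],[0,0,0,0]]' | g; python3 -m pendant '[[0,0,0.04,0],[0,0,0.04,0],[0,0,0,0]]' | g;python3 -m pendant '[[0,0,0.05,0],[0,0,0.04,0],[0,0,0.02,0]]' | g
```

```text
t: 77.33
position: [0.6349, -0.0136, 0.0419]
ee_rot: [[-0.188, 0.982, -0.004], [0.982, 0.188, 0.009], [0.01, -0.002, -1.0]]
ft_force: [-0.0, -0.0, -2.5]
width: 0.0505
t: 77.58
position: [0.6354, -0.0135, 0.0408]
ee_rot: [[-0.188, 0.982, -0.003], [0.982, 0.188, 0.009], [0.009, -0.001, -1.0]]
ft_force: [0.0, -0.8, -1.9]
width: 0.0508
t: 77.83
position: [0.6358, -0.0134, 0.0404]
ee_rot: [[-0.188, 0.982, -0.003], [0.982, 0.188, 0.009], [0.009, -0.001, -1.0]]
ft_force: [-3.0, -0.2, 1.0]
width: 0.0505
```

```bash
python3 -m pendant '[[0,0,0,0],[0,0,0,0],[0,0,0,0],[0,0,0,0],[0,0,-0.2,0],[0,0,-0.4,0],[0,0,-0.5,0],[0,0,-0.6,0],[0,0,-0.6,0],[0,0,-0.4,0],[0,0,-0.3,0],[0,0,-0.1,0]]' 80; python3 - <<'E'
from h import *
print(tool((.4009,-.3067,.17)),np.degrees(np.arctan2(*readout.observe()['ee_rot'][[1,0],[1,1]])))
E
```

```text
t: 78.83
position: [0.6359, -0.0145, 0.1713]
ee_rot: [[-0.188, 0.982, -0.003], [0.982, 0.188, 0.009], [0.009, -0.001, -1.0]]
ft_force: [-0.5, 0.5, -0.1]
width: 0.0805
[-6.0668 -7.1458 -0.0127] 10.861397727080355
```

```bash
python3 -m pendant '[[-0.2,-0.2,0,0],[-0.3,-0.4,-0.02,0],[-0.42,-0.49,-0.02,0],[-0.42,-0.49,-0.02,0],[-0.42,-0.49,-0.02,0],[-0.42,-0.49,-0.02,0],[-0.42,-0.49,-0.02,0],[-0.42,-0.49,-0.02,0],[-0.42,-0.49,-0.02,0],[-0.42,-0.49,-0.02,0],[-0.42,-0.49,-0.02,0],[-0.42,-0.49,-0.02,0]]' >/dev/null; python3 -m pendant '[[-0.4,-0.5,0,0],[-0.3,-0.4,0,0],[-0.2,-0.2,0,0],[-0.05,-0.1,0,0],[0,0,0,0],[0,0,0,0]]'; python3 -c "
from h import *
print(tool((.4009,-.3067,.038)),np.degrees(np.arctan2(*readout.observe()['ee_rot'][[1,0],[1,1]])))"
```

```text
t: 80.33
position: [0.3899, -0.301, 0.1673]
ee_rot: [[-0.187, 0.982, -0.018], [0.982, 0.188, 0.017], [0.02, -0.014, -1.0]]
ft_force: [-0.2, -0.3, -0.2]
width: 0.08
[-0.257   0.2899  3.2234] 10.809721310188191
```

```bash
g(){ grep -B1 -A3 pos; }; python3 -m pendant '[[-0.15,0.15,0.3,0],[-0.1,0.14,0.5,0],[0,0,0.5,0],[0,0,0.5,0],[0,0,0.5,0],[0,0,0.3,0],[0,0,0,0],[0,0,0,0]]' | g; python3 -c "
from h import *
print(tool((.4009,-.3067,.038)))"
```

```text
t: 81.0
position: [0.4052, -0.3019, 0.0581]
ee_rot: [[-0.194, 0.981, -0.017], [0.981, 0.194, 0.017], [0.02, -0.013, -1.0]]
ft_force: [-0.5, -0.5, 0.0]
width: 0.0798
[-0.1068 -0.1225  0.503 ]
```

```bash
g(){ grep -B1 -A3 pos; }; python3 -m pendant '[[-0.1,-0.12,0.25,0],[0,0,0.2,0],[0,0,0.05,0],[0,0,0,0]]' >/dev/null;  python3 -c "
from h import *
print(tool((.4009,-.3067,.0387)))";  python3 -m pendant '[[0,0,0,0],[0,0,0,0],[0,0,0,0],[0,0,0,0],[0,0,0,0],[0,0,0,0],[0,0,0,0],[0,0,0,0],[0,0,0,0],[0,0,0,0]]' 36 40|g; python3 -c "
from h import *
print(tool((.4009,-.3067,.0387)))"; python3 -m pendant '[[0,0,-0.2,0],[0,0,-0.3,0],[0,0,-0.4,0],[0,0,-0.4,0],[0,0,-0.4,0],[0,0,-0.4,0],[0,0,-0.4,0],[0,0,-0.3,0],[0,0,-0.2,0],[0,0,0,0],[0,0,0,0]]'; python3 -c "
from h import *
print(tool((.6126,.1066,.17)))"
```

```text
[ 0.0105 -0.0242 -0.0097]
t: 82.17
position: [0.4021, -0.3072, 0.0392]
ee_rot: [[-0.195, 0.981, -0.014], [0.981, 0.195, 0.014], [0.016, -0.011, -1.0]]
ft_force: [-0.2, -0.6, -1.8]
width: 0.047
[ 0.0173 -0.028   0.013 ]
t: 83.08
position: [0.4032, -0.3083, 0.1691]
ee_rot: [[-0.195, 0.981, -0.014], [0.981, 0.196, 0.014], [0.017, -0.011, -1.0]]
ft_force: [-0.2, 0.2, -2.3]
width: 0.047
[9.1482 7.1626 0.0522]
```

```bash
python3 -m pendant '[[0.2,0.15,-0.1,0],[0.35,0.3,-0.08,0],[0.47,0.37,-0.05,0],[0.47,0.37,-0.05,0],[0.47,0.37,-0.05,0],[0.47,0.37,-0.03,0],[0.47,0.37,-0.03,0],[0.47,0.37,-0.03,0],[0.47,0.37,-0.03,0],[0.47,0.37,-0.03,0],[0.47,0.37,-0.03,0],[0.47,0.37,-0.03,0]]' | grep posi; python3 -m pendant '[[0.47,0.37,-0.02,0],[0.47,0.37,-0.02,0],[0.47,0.37,-0.02,0],[0.45,0.35,0,0],[0.4,0.3,0,0],[0.3,0.2,0,0],[0.2,0.1,0,0],[0.05,0,0,0],[0,0,0,0],[0,0,0,0]]'; python3 -c "
from h import *
print(tool((.6127,.1058,.0402)),np.degrees(np.arctan2(*readout.observe()['ee_rot'][[1,0],[1,1]])))"
```

```text
position: [0.5264, -0.0539, 0.1866]
t: 84.92
position: [0.5842, 0.0893, 0.1832]
ee_rot: [[-0.195, 0.98, -0.042], [0.98, 0.196, 0.023], [0.031, -0.037, -0.999]]
ft_force: [-0.7, 0.7, -2.4]
width: 0.047
[0.156  0.9125 3.5512] 11.291090960734465
```

```bash
g(){ grep -B1 -A3 pos; }; python3 -m pendant '[[0.07,0.3,0,0],[0.07,0.35,0,0],[0,0.15,0,0],[0,0,0.8,0],[0,0,0,0],[0,0,0,0],[0,0,0,0],[0,0,0.8,0],[0,0,0,0],[0,0,0,0],[0,0,0,0]]' | g; python3 -c "
from h import *
print(tool((.6127,.1058,.0402)))"
```

```text
t: 85.83
position: [0.6131, 0.0965, 0.1248]
ee_rot: [[-0.189, 0.981, -0.038], [0.982, 0.189, 0.022], [0.029, -0.033, -0.999]]
ft_force: [-0.5, 0.9, -2.3]
width: 0.0471
[0.1682 0.1031 2.1196]
```

```bash
g(){ grep -B1 -A3 pos; }; python3 -m pendant '[[0.1,0.04,-0.2,0],[0.06,0,-0.2,0],[0,0,-0.2,0],[0,0,-0.1,0],[0,0,0.8,0],[0,0,0,0],[0,0,0,0],[0,0,0,0],[0,0,0.8,0],[0,0,0,0],[0,0,0,0],[0,0,0,0]]' | g; python3 -c "
from h import *
print(tool((.6127,.1058,.0402)))"
```

```text
t: 86.83
position: [0.6192, 0.1053, 0.1079]
ee_rot: [[-0.19, 0.982, -0.019], [0.982, 0.19, 0.024], [0.027, -0.014, -1.0]]
ft_force: [-0.4, -0.7, -2.5]
width: 0.0472
[-0.0015 -0.1337  1.6962]
```

```bash
g(){ grep -B1 -A3 pos; }; python3 -m pendant '[[0,-0.12,0.1,0],[0,0,0.7,0],[0,0,0,0],[0,0,0,0],[0,0,0.4,0],[0,0,0.2,0],[0,0,0,0],[0,0,0,0]]' | g; python3 -c "
from h import *
print(tool((.6127,.1058,.0402)))"
```

```text
t: 87.5
position: [0.6175, 0.1057, 0.0617]
ee_rot: [[-0.19, 0.982, -0.007], [0.981, 0.19, 0.025], [0.026, -0.002, -1.0]]
ft_force: [0.8, -0.1, -1.7]
width: 0.0469
[ 0.0104 -0.1164  0.5394]
```

```bash
g(){ grep -B1 -A3 pos; }; python3 -m pendant '[[0.01,-0.11,0.2,0],[0,0,0.2,0],[0,0,0.05,0],[0,0,0,0],[0,0,0,0]]' | g; python3 -c "
from h import *
print(tool((.6127,.1058,.0402)))"
```

```text
t: 87.92
position: [0.6135, 0.1058, 0.0445]
ee_rot: [[-0.19, 0.982, -0.005], [0.981, 0.19, 0.025], [0.025, 0.0, -1.0]]
ft_force: [0.5, 0.7, -2.7]
width: 0.0469
[ 0.0009 -0.0187  0.1079]
```

```bash
g(){ grep -B1 -A3 pos; }; python3 -m pendant '[[0,-0.02,0.05,0],[0,0,0.04,0],[0,0,0,0],[0,0,0,0]]' | g; python3 -m pendant '[[0,0,0.04,0],[0,0,0.04,0],[0,0,0,0]]' | g;python3 -m pendant '[[0,0,0.05,0],[0,0,0.04,0],[0,0,0.02,0]]' | g
```

```text
t: 88.25
position: [0.6129, 0.1057, 0.0409]
ee_rot: [[-0.19, 0.982, -0.004], [0.981, 0.19, 0.025], [0.025, 0.001, -1.0]]
ft_force: [-0.5, -0.4, -2.2]
width: 0.0469
t: 88.5
position: [0.6133, 0.1062, 0.0404]
ee_rot: [[-0.19, 0.982, -0.003], [0.981, 0.19, 0.026], [0.026, 0.001, -1.0]]
ft_force: [-0.4, 0.4, -2.5]
width: 0.047
t: 88.75
position: [0.6137, 0.1066, 0.0399]
ee_rot: [[-0.191, 0.982, -0.002], [0.981, 0.191, 0.026], [0.026, 0.002, -1.0]]
ft_force: [-2.3, -2.1, 2.6]
width: 0.0467
```

Contact. I'll release, retreat, back off toward the side clear of the tray, and check.

```bash
python3 -m pendant '[[0,0,0,0],[0,0,0,0],[0,0,0,0],[0,0,0,0],[0,0,-0.2,0],[0,0,-0.4,0],[0,0,-0.5,0],[0,0,-0.6,0],[0,0,-0.6,0],[0,0,-0.6,0],[0,0,-0.4,0],[0,0,-0.2,0]]' 80 >/dev/null; python3 -m pendant '[[0,-0.3,0,0],[0,-0.6,0,0],[0,-0.7,0,0],[0,-0.7,0,0],[0,-0.7,0,0],[0,-0.7,0,0],[0,-0.7,0,0],[0,-0.6,0,0],[0,-0.3,0,0],[0,0,0,0],[0,0,0,0]]'; python3 - <<'E'
from h import *
f=lambda i,s:cv2.resize(i,None,fx=s,fy=s,interpolation=cv2.INTER_CUBIC)
for n in("side","top"): cv2.imwrite(f"pics/{n}9.png",imaging.read_camera(n)[:,:,::-1])
a=f(cv2.imread("pics/side9.png")[170:300,245:355],4.4);b=f(cv2.imread("pics/top9.png")[160:275,230:380],5)
cv2.imwrite("pics/e0.png",a);cv2.imwrite("pics/e1.png",b)
a0=cv2.imread("pics/c0.png");b0=cv2.imread("pics/c1.png")
# shift of each item: phase match of patch in the top / side crops
def sh(A,B,box,name):
    x,y,w,h=box;t=A[y:y+h,x:x+w];m=20;r=cv2.matchTemplate(B[y-m:y+h+m,max(x-m,0):x+w+m],t,cv2.TM_CCOEFF_NORMED);_,v,_,l=cv2.minMaxLoc(r);print(name,"shift crop px",l[0]-min(m,x),l[1]-m,"score",round(v,3))
for n,bx in {"jar":(470,55,142,145),"bottle":(330,285,100,100),"stand":(88,130,148,140),"tin":(115,335,147,145),"wax":(508,290,110,130)}.items(): sh(b0,b,bx,"top "+n)
for n,bx in {"jar":(105,60,125,130),"bottle":(243,140,130,200),"stand":(92,285,124,170),"tin":(255,372,120,95)}.items(): sh(a0,a[:600],bx,"side "+n)
E
```

```text
t: 90.67
position: [0.3951, 0.0609, 0.1865]
ee_rot: [[-0.19, 0.982, -0.001], [0.981, 0.19, 0.026], [0.026, 0.004, -1.0]]
ft_force: [-0.3, -0.4, -0.5]
width: 0.0799
top jar shift crop px -1 0 score 0.998
top bottle shift crop px -6 -3 score 0.998
top stand shift crop px -4 3 score 0.966
top tin shift crop px 0 0 score 0.999
top wax shift crop px 0 1 score 0.983
side jar shift crop px -1 1 score 0.996
side bottle shift crop px -2 2 score 0.983
side stand shift crop px 2 3 score 0.905
side tin shift crop px 0 0 score 0.987
```

View pics/side9.png

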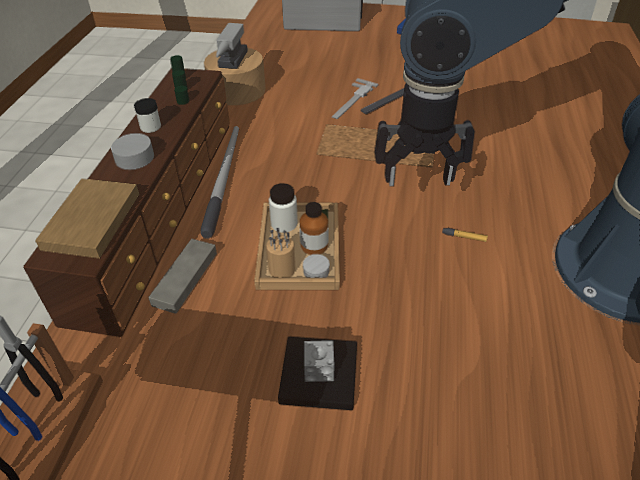

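View pics/e1.png

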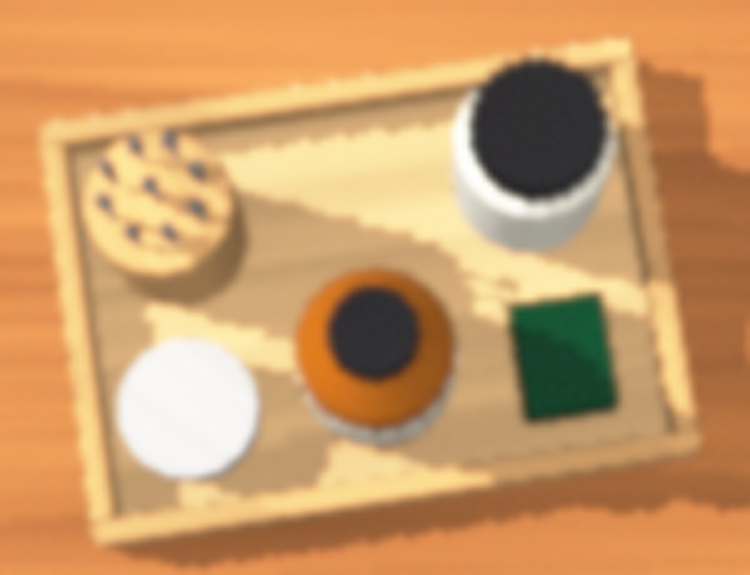

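All five tray items are back or unmoved: the shift is at most 6 px in the ×5 top crop, under about 2 mm. The block sits mid-pad at (319,360) in the side view, and the gripper is clear. Handing in.

```bash
python3 -c "
from plant import workorder
print(workorder.close_job())"
```

```text
the job is handed in; nothing more can be done
None
```

The job is done and handed in. The bottle, jar and bur stand went onto the cork mat. The doming block was then set on the rubber pad, and the three were put back in the tray in the order bottle, jar, stand. The clock read about 91 s of the 128 s allowed.

Last checks, comparing pictures from before and after:
- **Tall things:** the jar is back within about 0.5 mm of its starting spot, and the bottle and stand within about 2 mm. All three are upright.
- **Tin and wax block:** neither has moved by anything measurable; the wax block was compared only in the top view.
- **Doming block:** it is within about 1 mm of the pad's centre in the side view. The top view disagreed by about 7 mm, but the gripper partly hid the block there, so I trusted the side view.
- **Forces:** the highest I saw was about 17 N, while setting the block down. I read forces only at the end of each move, so brief peaks between readings are not covered.
- **Tilt:** the tool leaned by up to about 4.5° after fast sideways moves while empty. I reduced this to about 0.5–1.5° before setting the three back in the tray. The block was released at about 2.5° and the jar had gone onto the mat at about 2°; both ended up flat.

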